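# Unload a soil slide, stack its cases and show its label

## Robot

A 6-joint arm with a two-finger parallel gripper is mounted at the origin on a cart in front of the work surface, level with it; the furniture and walls round the work are solid. World frame = base frame: x ahead of the robot, y to its left, z up, the work surface at z = 0. Lengths are in m, angles in degrees, forces in N, time in s.
With the tool pointing down it reaches from about 0.4 to 0.825 m from the base axis. Payload 7 kg.
Tool frame: the origin (TCP) lies between the finger pads; the fingertips stand 8 mm ahead of it and the grasp point (between the pads) lies 11 mm behind it; z points along the fingers, x is the direction in which the jaws open and shut, and the axes are right-handed (so a half turn about z gives the same grasp; the last joint's range is limited). The gripper opens to 85 mm and grips with 20 to 120 N. Pads are 22 mm wide; open, the fingers measure 114 mm over their backs; the gripper's body (76 mm by 85 mm) begins 54 mm behind the grasp point. The pads swing forward as they close: fully open they stand 13 mm farther back than shut.
Start: joints at [89.33, 20.546, 0.682, 0, -70.136, -16.507], TCP at [0.199, 0.645, 0.208] pointing down, gripper open.
Joint ranges: [-176.03, 176.03], [-82.01, 121.73], [-58.28, 71.71], [-173.87, 95.51], [-174.79, -0.11], [-173.66, 173.66]. Speed limits (degrees/s): [136.94, 136.94, 172.46, 180, 180, 180].

## Interface

Orientations are given as a 3x3 rotation matrix whose columns are the frame's x, y, z axes.
In Python, from plant import robot gives the robot as it stands. The module is installed in compiled form; this text tells all that it offers.
- The arm moves only by the shell command python3 -m inch 'ROWS' [FORCE]. ROWS is JSON, a list of rows, each a list of 7 numbers: the shift along the tool's x, y, z in cm, then the turn, a rotation vector about the tool's x, y, z in rad, then the finger opening in cm, from 0 to 8.54. In form: [[dx, dy, dz, wx, wy, wz, fingers], ...]. A call has 1 to 8 rows; each row is the pose to reach, as a shift and turn from the pose commanded when the call began, along the tool's axes at that moment; what a row does not reach only later rows make up. A row lasts 1/10 s, in which the tool goes at most 50 mm and 8.59 degrees, less where a joint would pass 70% of its speed; a pose out of reach is approached as far as the arm can. A call with a gripper value outside its range is refused whole. The fingers move at their own pace and stop on an object; FORCE is the grip in N (left out, the last holds). Time passes only in rows, so rows that repeat a pose let the fingers close. It gives the time, the measured TCP pose, the force and the opening at its end, in the units of the state.
- robot.state(): the state, without advancing time (a new reading comes with each control period).
- robot.camera(name): name is "scene" or "top"; returns the picture (420x560x3 uint8, red, green, blue); there is no depth.
- robot.calibration(name): a dict with "camera_matrix" (3x3 intrinsics, pixels), "rvec" (rotation vector, rad) and "tvec" (3), from world to camera coordinates, as OpenCV has them. Camera axes: x right, y down, z forward; pixel columns grow to the right and rows downward; lengths in m; the calibration is good to about 2 mm. A picture is of the moment at which its call begins. calibration takes no time and is no camera call.
- robot.sign_off(): hands the job in, once; it reports no verdict.
Trained networks look in the newest picture that a camera, given by its name, has taken for a name from the list of things; names that differ only in an ending like _2 or _b are one class to them, and where a whole thing is asked for, a point or a joint stands for the part that bears it (a point fixed in the world has none). Each returns a list of dicts, best first, with "conf" (0 to 1); they miss things now and then, are a little off and sometimes report something else, mostly with a low value. They report only what shows in the picture. A call takes as long as a camera call. They do not tell look-alikes from the thing itself.
- robot.find_in(camera, label): "rect" ([left, top, right, bottom] in pixels, round what is visible of it).
- robot.cut_out(camera, label): "mask" (420x560 bool, what is visible of it) and "rect" ([left, top, right, bottom] in pixels, round what is visible of it).
- robot.spot_point(camera, label): "location" ([column, row] in pixels: a listed point, or the origin of a listed thing).
The state is a dict: "time": time; "joint_positions": joint angles; "dq": joint speeds; "effort": joint torques, N m; "ee_pos": TCP position; "eef_rot": TCP orientation; "wrist_force": force on the tool from outside, world axes, zero at the start; "wrist_torque": the same for the moment, N m; "gripper_width": opening from 0.0 (shut) to 1.0 (fully open).
Only numpy, scipy, OpenCV 4.12 (cv2) and the standard library are available. Lean on these libraries where they do the work, as an engineer would, in place of code of your own. Each camera call takes 0.05 s, during which the arm holds its last target.

## Task

Two closed slide cases, a blue and a green one, are weighing down a glass soil slide on the small black pedestal. Stack both squarely on the grey case to make one column of three, leaving the slide lying on the pedestal meanwhile. Then find the slide's frosted end by its notched corner, pick the slide up by its other, clear half, and finish while still holding it still and level about 12 cm above the white tile, label up and over the middle of the tile, frosted end pointing straight toward the tile's black bar; leave the two vials and the red-lidded jar undisturbed.

Things in the scene. Friction and masses are not known exactly. Their poses are not given: they have to be found in the camera images.
- case_blue: closed plastic slide case, blue with a lighter lid and a blank paper patch, 84 x 56 x 28 mm (x, y, z), flat top and sides, about 100 g. Origin at the centre of its underside; x along the 84 mm length (latch on the -x end), z up. At the start it lies directly on the slide, roughly along it.
- case_green: closed plastic slide case, green with a lighter lid and a blank paper patch, 84 x 56 x 28 mm (x, y, z), flat top and sides, about 100 g. Origin at the centre of its underside; x along the 84 mm length (latch on the -x end), z up. At the start it lies on the blue case.
- case_grey: closed plastic slide case, grey with a lighter lid and a blank paper patch, 84 x 56 x 28 mm (x, y, z), flat top and sides, about 300 g. Origin at the centre of its underside; x along the 84 mm length (latch on the -x end), z up. Stands loose on the bench; the bottom of the column.
- slide: glass soil slide, 76 x 36 x 5 mm (x, y, z), 34 g, at first hidden under the cases. Origin: centre of its underside, 20 mm up at the start; any yaw. x runs along it to the frosted end, z up through the label face (up at the start). Clear with a brown soil section for x = -38 to +16 mm, white frosted to +38 mm, with an 8 x 8 mm notch in the corner at +x +y (frosted end away from you: far left).
- slide_label (a point): centre of the cream label on the frosted end's top face, 23.5 mm from the slide's centre along its x; axes as the slide's
- slide_plain_end (a point): middle of the clear end's edge, at x = -38 mm on the slide; axes as the slide's
- rest: black round pedestal, fixed, 20 mm high; post of 30 mm diameter on a flat round foot 88 mm wide and 4 mm thick. Origin at the centre of its underside. The slide is centred on it and overhangs it all round, with free space beside and below its edges
- tile: white ceramic reading tile, fixed flat on the bench, 110 x 110 x 8 mm, with a black bar along one edge. Origin at the centre of its underside; its x axis points from the middle to the black bar. The column and the tile may stand left and right of the pedestal or the other way round
- vial_tall: bystander: clear vial with white cap, 34 mm diameter, 77 mm high, loose; origin at the centre of its underside
- vial_small: bystander: clear vial with red cap, 28 mm diameter, 65 mm high, loose; origin at the centre of its underside
- jar_red: bystander: squat clear jar with red lid, 34 mm diameter, 35 mm high, loose; origin at the centre of its underside
There are look-alikes about, which are no part of the job. Of the things that look like the rest, the larger one is meant.

How it is judged (in metres and radians):
On the way:
1. all three cases stand squarely in one column, let go, and the slide still lies on the pedestal (horizontal distance between each of case_blue, case_green and case_grey below 0.01 m and angle between the x axis of each of case_blue, case_green and the x axis of case_grey, either way round below 0.13 rad and angle between each of case_blue, case_green, case_grey's own z axis and vertical below 0.06 rad and linear speed of each of case_blue, case_green below 0.03 m/s and height (world z) of case_grey below 0.005 m and ((z of case_blue in the frame of case_grey between 0.023 and 0.033 m and z of case_green in the frame of case_grey between 0.051 and 0.061 m) or (z of case_green in the frame of case_grey between 0.023 and 0.033 m and z of case_blue in the frame of case_grey between 0.051 and 0.061 m)) and contact force between the fingers and case_blue below 0.1 N and contact force between the fingers and case_green below 0.1 N and contact force between the fingers and case_grey below 0.1 N and height (world z) of slide between 0.014 and 0.026 m and horizontal distance between slide and rest below 0.025 m and angle between slide's own z axis and vertical below 0.15 rad), for 0.2 s.
At the end, for the whole second after the job is handed in: Blue and green cases on the grey one: within 10 mm, 0.13 rad, let go. Slide held still by its clear half (at most 6 mm past its middle), 80-180 mm up, level within 0.2 rad, label up, label within 30 mm of the tile centre, frosted end to the bar within 0.3 rad, touching no case or tile (horizontal distance between each of case_blue, case_green and case_grey below 0.01 m and angle between the x axis of each of case_blue, case_green and the x axis of case_grey, either way round below 0.13 rad and angle between each of case_blue, case_green, case_grey's own z axis and vertical below 0.06 rad and linear speed of each of case_blue, case_green below 0.03 m/s and height (world z) of case_grey below 0.005 m and ((z of case_blue in the frame of case_grey between 0.023 and 0.033 m and z of case_green in the frame of case_grey between 0.051 and 0.061 m) or (z of case_green in the frame of case_grey between 0.023 and 0.033 m and z of case_blue in the frame of case_grey between 0.051 and 0.061 m)) and contact force between each of the fingers, slide and case_blue below 0.1 N and contact force between each of the fingers, slide and case_green below 0.1 N and contact force between each of the fingers, slide and case_grey below 0.1 N and contact force between the fingers and slide above 1 N and x of the grasp point in the frame of slide between -0.042 and 0.006 m and height (world z) of slide between 0.08 and 0.18 m and horizontal distance between slide_label and tile below 0.03 m and angle between slide's own z axis and vertical below 0.2 rad and angle between the x axis of slide and the x axis of tile, either way round below 0.3 rad and x of slide_plain_end in the frame of tile below -0.02 m and linear speed of slide below 0.02 m/s and contact force between slide and tile below 0.1 N); the arm keeps its last pose, push and grip.
It fails at once if the tall clear vial is pushed more than 30 mm or tipped over (distance of vial_tall from where it was at the start of the episode above 0.03 m or angle between vial_tall's own z axis and vertical above 0.5 rad).
It fails at once if the small red-capped vial is pushed more than 30 mm or tipped over (distance of vial_small from where it was at the start of the episode above 0.03 m or angle between vial_small's own z axis and vertical above 0.5 rad).
It fails at once if the squat red-lidded jar is pushed more than 30 mm or tipped over (distance of jar_red from where it was at the start of the episode above 0.03 m or angle between jar_red's own z axis and vertical above 0.5 rad).
It also fails if it takes over 61 s, if anything falls off the work surface, if the arm or the gripper's body presses on something with over 40 N, if the wrist force passes 120 N, or if a joint passes its speed limit or range.

## Working session

There is one attempt and no reset: what is moved stays moved. The work goes in short steps, Python scripts to look and compute and a shell command to move; the robot and the scene stay as the last step left them, time stands still between calls to the robot, and variables do not carry over. Pictures are saved under pics/ and viewed, and the job is handed in when it is done.

```bash
mkdir -p pics; ls
python3 - <<'E'
from plant import robot
import cv2
for n in ("scene","top"):
    im=robot.camera(n); cv2.imwrite(f"pics/{n}0.png",im[:,:,::-1])
    print(n,robot.calibration(n))
s=robot.state(); print(s)
E
```

```text
pics
scene {'camera_matrix': array([[415.43350847,   0.        , 287.86012951],
       [  0.        , 415.43350847, 208.81688969],
       [  0.        ,   0.        ,   1.        ]]), 'rvec': array([ 1.95827168, -0.69359624,  0.41569672]), 'tvec': array([-0.4445689 ,  0.23709293,  0.70822438])}
top {'camera_matrix': array([[462.9041672 ,   0.        , 268.96085789],
       [  0.        , 462.9041672 , 209.60571913],
       [  0.        ,   0.        ,   1.        ]]), 'rvec': array([ 2.13138784, -2.1190528 ,  0.22828894]), 'tvec': array([-0.01554043,  0.58436433,  1.16616835])}
{'time': 0.1, 'joint_positions': array([ 8.93307612e+01,  2.05883261e+01,  6.40515093e-01, -1.80911716e-02,
       -7.01356394e+01, -1.65056179e+01]), 'dq': array([-0.00059208, -0.07564787,  0.18016042,  0.05532409,  0.07765222,
        0.05974569]), 'effort': array([-2.57801410e-03, -5.84765303e+01,  2.94107956e+01,  6.95467383e+00,
       -3.23863860e-03,  1.12609604e-05]), 'ee_pos': array([0.19922301, 0.64445692, 0.20665638]), 'eef_rot': array([[-2.95391292e-01, -9.55376306e-01, -3.13954763e-04],
       [-9.55375210e-01,  2.95391431e-01, -1.45290042e-03],
       [ 1.48080618e-03, -1.29229535e-04, -9.99998895e-01]]), 'wrist_force': array([-0.3113647 ,  0.2786253 ,  0.47297935]), 'wrist_torque': array([ 0.02125243,  0.02669599, -0.02017302]), 'gripper_width': 0.9986797715531032}
```

View pics/scene0.png

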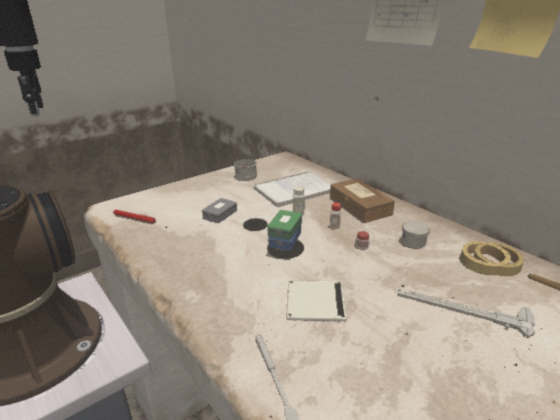

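View pics/top0.png

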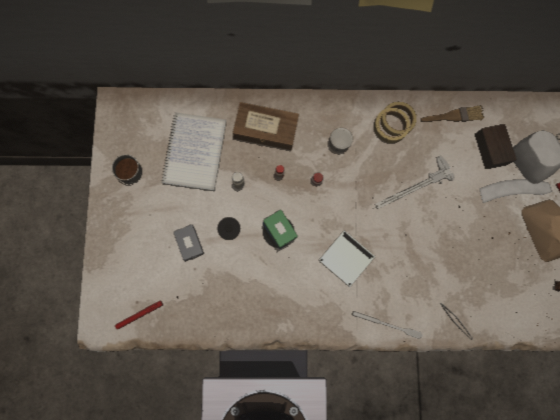

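The top view shows the green-on-blue stack at (280,229) on the larger black foot. The grey case is at (188,243) and the tile at (346,259) with its bar to the upper right. A smaller flat black disc, the look-alike, is at (229,228). The vials are at (237,180) and (280,171), and the jar is at (317,179).

```bash
cat > h.py <<'E'
import numpy as np, cv2
from plant import robot
C={}
def cal(n):
    if n not in C:
        c=robot.calibration(n); C[n]=(np.array(c["camera_matrix"]),np.array(c["rvec"]),np.array(c["tvec"]))
    return C[n]
def ray(n,px):
    K,r,t=cal(n); R=cv2.Rodrigues(r)[0]
    d=R.T@np.linalg.inv(K)@np.array([px[0],px[1],1.]); return -R.T@t,d
def onz(n,px,z):
    o,d=ray(n,px); return o+d*(z-o[2])/d[2]
def proj(n,P):
    K,r,t=cal(n); return cv2.projectPoints(np.atleast_2d(np.array(P,float)),r,t,K,None)[0][:,0]
def snap(n,name,box=None,k=1):
    im=robot.camera(n)
    save(im,name,box,k); return im
def save(im,name,box=None,k=1):
    if box: im=im[box[1]:box[3],box[0]:box[2]]
    if k!=1: im=cv2.resize(im,None,fx=k,fy=k,interpolation=cv2.INTER_CUBIC)
    cv2.imwrite("pics/"+name+".png",im[:,:,::-1])
def box(p,yaw,L=.084,W=.056,z0=0,z1=.028):
    c,s=np.cos(yaw),np.sin(yaw)
    return [[p[0]+c*a*L/2-s*b*W/2,p[1]+s*a*L/2+c*b*W/2,z] for z in(z0,z1) for a,b in((1,1),(1,-1),(-1,-1),(-1,1))]
E
python3 - <<'E'
from h import *
im=snap("top","topcrop",(150,140,400,310),3)
im=snap("scene","scenecrop",(180,170,380,330),4)
Z={"case_green":.081,"case_blue":.053,"case_grey":.028,"tile":.008,"rest":.004,"vial_tall":.077,"vial_small":.065,"jar_red":.035}
for l in Z:
  for n in("top","scene"):
    for d in robot.cut_out(n,l)[:2]:
        m=d["mask"].astype(np.uint8); r=cv2.minAreaRect(cv2.findNonZero(m))
        sp=robot.spot_point(n,l)
        bp=[cv2.boxPoints(r)]
        w=np.array([onz(n,p,Z[l])[:2] for p in bp[0]])
        e=[w[1]-w[0],w[2]-w[1]]
        print(l,n,round(d["conf"],2),d["rect"],"c",w.mean(0).round(4),"len",[np.linalg.norm(x).round(3) for x in e],"ang",[np.degrees(np.arctan2(x[1],x[0])).round(1) for x in e], "spot",[ (np.round(q["location"],1).tolist(),round(q["conf"],2)) for q in sp[:2]])
print(robot.state()["time"])
E
```

```text
case_green top 0.62 [262.4, 208.0, 294.9, 245.1] c [ 0.5316 -0.0391] len [np.float64(0.059), np.float64(0.087)] ang [np.float64(-57.6), np.float64(-148.8)] spot [([279.8, 228.7], 0.61)]
case_green top 0.61 [232.6, 172.8, 246.4, 189.7] c [0.6572 0.0724] len [np.float64(0.032), np.float64(0.046)] ang [np.float64(-89.5), np.float64(-179.1)] spot [([279.8, 228.7], 0.61)]
case_green scene 0.85 [266.0, 209.8, 302.9, 237.0] c [ 0.5183 -0.0517] len [np.float64(0.131), np.float64(0.082)] ang [np.float64(48.9), np.float64(-58.9)] spot []
case_blue top 0.38 [265.5, 230.0, 274.0, 234.7] c [ 0.5181 -0.0133] len [np.float64(0.002), np.float64(0.004)] ang [np.float64(-44.4), np.float64(-135.0)] spot [([277.8, 230.1], 0.62)]
case_blue scene 0.58 [268.5, 225.0, 304.8, 252.7] c [ 0.5051 -0.0749] len [np.float64(0.089), np.float64(0.077)] ang [np.float64(-8.6), np.float64(-121.8)] spot []
case_grey top 0.95 [174.6, 222.8, 205.8, 262.0] c [0.5    0.2037] len [np.float64(0.061), np.float64(0.09)] ang [np.float64(-68.5), np.float64(-157.9)] spot [([190.7, 240.4], 0.92)]
case_grey top 0.37 [271.5, 166.0, 2
[... 2307 characters left out ...]
371] len [np.float64(0.024), np.float64(0.039)] ang [np.float64(-89.5), np.float64(179.9)] spot [([344.9, 257.2], 0.7), ([282.0, 174.0], 0.41)]
vial_small scene 0.81 [328.0, 202.8, 337.3, 227.5] c [ 0.6576 -0.0726] len [np.float64(0.03), np.float64(0.131)] ang [np.float64(-39.3), np.float64(-135.4)] spot [([336.9, 227.9], 0.71)]
jar_red top 0.35 [176.2, 223.4, 202.4, 264.1] c [0.4993 0.2023] len [np.float64(0.058), np.float64(0.087)] ang [np.float64(-69.1), np.float64(-158.4)] spot [([318.4, 181.5], 0.58)]
jar_red scene 0.74 [354.0, 229.2, 372.5, 251.1] c [ 0.6608 -0.1588] len [np.float64(0.033), np.float64(0.075)] ang [np.float64(-39.2), np.float64(-138.7)] spot [([362.1, 243.6], 0.65)]
2.1
```

View pics/topcrop.png

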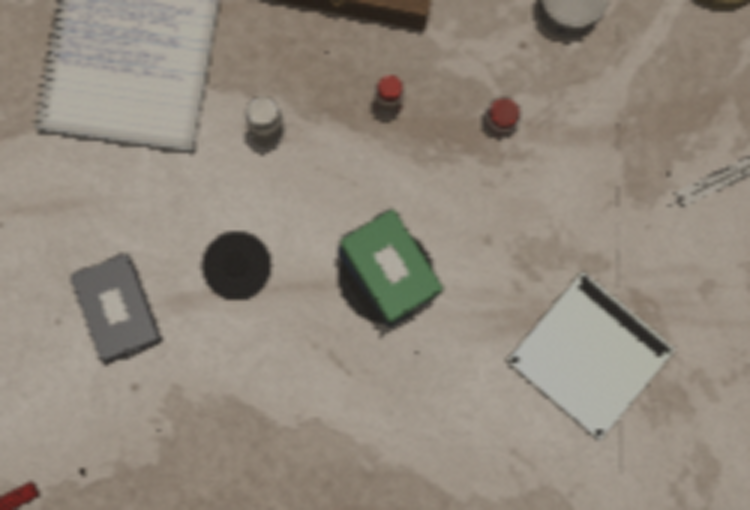

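View pics/scenecrop.png

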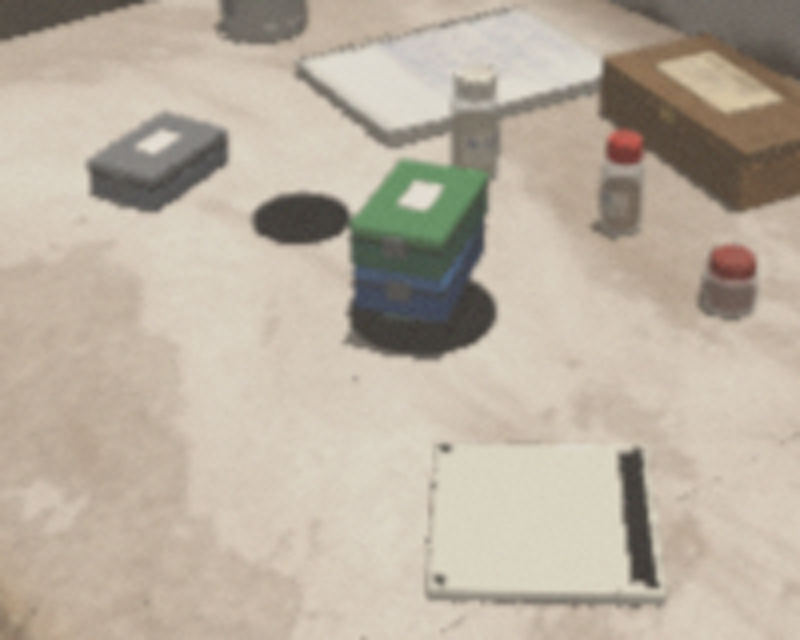

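```bash
cat >> h.py <<'E'
from scipy.optimize import minimize
def sil(n,P,S=4):
    q=proj(n,P); h=cv2.convexHull((q*S).astype(np.float32)).round().astype(np.int32)
    m=np.zeros((420*S,560*S),np.uint8); cv2.fillConvexPoly(m,h,1); return m
def fit(masks,p0,z0,z1,L=.084,W=.056,S=4):
    Ms=[(n,cv2.resize(m.astype(np.float32),None,fx=S,fy=S,interpolation=cv2.INTER_LINEAR)>.5) for n,m in masks]
    def f(v):
        c=0
        for n,M in Ms:
            s=sil(n,box(v[:2],v[2],L,W,z0,z1),S)>0
            c+=1-(s&M).sum()/(s|M).sum()
        return c
    best=None
    for dy in(-.1,0,.1):
        x0=np.array([p0[0],p0[1],p0[2]+dy])
        sim=np.vstack([x0]+[x0+d for d in np.diag([.008,.008,.1])])
        r=minimize(f,x0,method="Nelder-Mead",options=dict(initial_simplex=sim,xatol=1e-4,fatol=1e-4))
        if best is None or r.fun<best.fun: best=r
    return best.x,best.fun
def big(m,px=None):
    n,l,s,c=cv2.connectedComponentsWithStats(m.astype(np.uint8)); i=1+np.argmax(s[1:,4]); return l==i
def fill(m):
    k=np.ones((3,3),np.uint8); m=cv2.morphologyEx(m.astype(np.uint8),cv2.MORPH_OPEN,k)
    cs,_=cv2.findContours(m,cv2.RETR_EXTERNAL,cv2.CHAIN_APPROX_NONE)
    o=np.zeros_like(m); cv2.drawContours(o,[max(cs,key=cv2.contourArea)],-1,1,-1); return o>0
E
cat > fit0.py <<'E'
from h import *
I={n:robot.camera(n) for n in("top","scene")}
H={n:cv2.cvtColor(I[n],cv2.COLOR_RGB2HSV).astype(int) for n in I}
win=np.zeros((420,560),bool)
def hue(n,a,b,bx,s=80,v=30):
    m=np.zeros((420,560),bool);x0,y0,x1,y1=bx
    h=H[n][y0:y1,x0:x1]; m[y0:y1,x0:x1]=(h[...,0]>a)&(h[...,0]<b)&(h[...,1]>s)&(h[...,2]>v); return m
g=fill(hue("top",45,85,(250,195,310,255)));b=hue("scene",95,130,(255,205,315,260)); g2=fill(hue("scene",45,85,(255,200,315,260)))
print("green px",g.sum(),g2.sum(),"blue",b.sum())
x,f=fit([("top",g)],(.53,-.04,.53),.053,.081);print("green top",x.round(4),np.degrees(x[2]),f)
xg,f=fit([("top",g),("scene",g2)],(.53,-.04,.53),.053,.081);print("green both",xg.round(4),np.degrees(xg[2]),f)
# blue: scene mask plus top
bb=fill(b)
M=cv2.resize(bb.astype(np.float32),None,fx=4,fy=4)>.5
G=cv2.resize(g2.astype(np.float32),None,fx=4,fy=4)>.5
def fb(v):
    s=(sil("scene",box(v[:2],v[2],z0=.025,z1=.053))>0)&~G
    return 1-(s&M).sum()/(s|M).sum()
from scipy.optimize import minimize
for y in(.35,.45,.55,.65):
    x0=np.array([.53,-.04,y]); r=minimize(fb,x0,method="Nelder-Mead",options=dict(initial_simplex=np.vstack([x0]+[x0+d for d in np.diag([.008,.008,.1])]),xatol=1e-4,fatol=1e-4))
    print("blue",r.x.round(4),np.degrees(r.x[2]).round(1),r.fun)
ms=[(n,robot.cut_out(n,"case_grey")[0]["mask"]) for n in("top","scene")]
for k in([0],[1],[0,1]):
    x,f=fit([ms[i] for i in k],(.50,.2,.38),0,.028);print("grey",k,x.round(4),np.degrees(x[2]),f)
ms=[(n,robot.cut_out(n,"tile")[0]["mask"]) for n in("top","scene")]
for k in([0],[1],[0,1]):
    x,f=fit([ms[i] for i in k],(.4625,-.223,-.75),0,.008,.11,.11);print("tile",k,x.round(4),np.degrees(x[2]),f)
m=[d for d in robot.cut_out("scene","rest")]; 
for d in robot.spot_point("scene","rest"): print("rest",onz("scene",d["location"],0).round(4),d["conf"])
print(robot.state()["time"])
E
python3 fit0.py
```

```text
Traceback (most recent call last):
  File "fit0.py", line 8, in <module>
    g=fill(hue("top",45,85,(250,195,310,255)));b=hue("scene",95,130,(255,205,315,260)); g2=fill(hue("scene",45,85,(255,200,315,260)))
  File "h.py", line 49, in fill
    o=np.zeros_like(m); cv2.drawContours(o,[max(cs,key=cv2.contourArea)],-1,1,-1); return o>0
                                            ~~~^^^^^^^^^^^^^^^^^^^^^^^^
ValueError: max() iterable argument is empty
```

```bash
python3 - <<'E'
from h import *
for n,p in(("top",(272,220)),("top",(285,237)),("top",(267,233)),("scene",(275,226)),("scene",(277,247)),("scene",(295,218)),("scene",(290,260))):
    h=cv2.cvtColor(cv2.imread(f"pics/{n}0.png"),cv2.COLOR_BGR2HSV); print(n,p,h[p[1],p[0]])
E
sed -i 's/s=80,v=30/s=70,v=20/; s/45,85/40,95/g' fit0.py; python3 fit0.py
```

```text
top (272, 220) [ 57  77 116]
top (285, 237) [ 58  73 118]
top (267, 233) [15 30 34]
scene (275, 226) [ 58  75 143]
scene (277, 247) [110  64  88]
scene (295, 218) [ 59  74 145]
scene (290, 260) [ 16  31 206]
green px 621 239 blue 28
green top [ 0.5342 -0.0414  0.5981] 34.266059247685064 0.18019654802213225
green both [ 0.5323 -0.0408  0.6883] 39.43931678465786 0.8897459785754248Traceback (most recent call last):
  File "fit0.py", line 13, in <module>
    bb=fill(b)
  File "h.py", line 49, in fill
    o=np.zeros_like(m); cv2.drawContours(o,[max(cs,key=cv2.contourArea)],-1,1,-1); return o>0
                                            ~~~^^^^^^^^^^^^^^^^^^^^^^^^
ValueError: max() iterable argument is empty
```

```bash
sed -i 's/s=70,v=20/s=42,v=15/; s/40,95/38,94/g' fit0.py; python3 fit0.py
```

```text
green px 712 518 blue 222
green top [ 0.5322 -0.0414  0.5718] 32.7595614801615 0.0651690940508517
green both [ 0.5322 -0.0411  0.5664] 32.451406461836825 0.46542033840660546
blue [ 0.5314 -0.035   0.8749] 50.1 0.8923743942871716
blue [ 0.5289 -0.0326  0.8596] 49.3 0.891544590079671
blue [ 0.5294 -0.0337  0.8741] 50.1 0.8914609053497943
blue [ 0.5271 -0.0316  0.872 ] 50.0 0.8914469453376206
grey [0] [0.501  0.2041 0.3767] 21.584653729478685 0.04790115098171965
grey [1] [0.5031 0.2094 0.4236] 24.269487331488843 0.07519242155121375
grey [0, 1] [0.5009 0.2046 0.3962] 22.70222897873925 0.18348759638987056
tile [0] [ 0.4624 -0.2243 -0.725 ] -41.5416837320205 0.055743683250846554
tile [1] [ 0.4635 -0.2195 -0.7285] -41.74166576525559 0.044170616113744066
tile [0, 1] [ 0.4617 -0.2223 -0.7178] -41.12840148934157 0.12344570650652353
rest [ 0.5357 -0.0266  0.    ] 0.89
rest [0.5397 0.0982 0.    ] 0.69
2.7
```

```bash
cat > go.py <<'E'
import sys; from h import *
from scipy.spatial.transform import Rotation as Ro
x,y,z,yaw=map(float,sys.argv[1:5])
s=robot.state(); p=np.array(s["ee_pos"]); R=np.array(s["eef_rot"])
a=np.radians(yaw); T=np.array([[np.cos(a),np.sin(a),0],[np.sin(a),-np.cos(a),0],[0,0,-1]])
d=R.T@(np.array([x,y,z])-p)*100; w=Ro.from_matrix(R.T@T).as_rotvec()
print("t",round(s["time"],2),"p",p.round(4),"yaw",np.degrees(np.arctan2(R[1,0],R[0,0])).round(1),"j",np.round(s["joint_positions"],0),"F",np.round(s["wrist_force"],1),"g",round(s["gripper_width"],3))
print("shift cm",d.round(2),"rotvec",w.round(3),"rows",max(np.linalg.norm(d)/5,np.degrees(np.linalg.norm(w))/8.59).round(1))
E
python3 go.py .532 -.041 .16 122.5
```

```text
t 2.7 p [0.1994 0.6449 0.2075] yaw -107.2 j [ 89.  21.   1.   0. -70. -17.] F [-0.6 -0.2  0.2] g 0.999
shift cm [ 55.71 -52.04   4.75] rotvec [0.    0.    2.275] rows 15.3
```

```bash
python3 -m inch '[[28,-26,1,0,0,1.1,8.5],[28,-26,1,0,0,1.1,8.5],[28,-26,1,0,0,1.1,8.5],[28,-26,1,0,0,1.1,8.5],[28,-26,1,0,0,1.1,8.5],[28,-26,1,0,0,1.1,8.5],[28,-26,1,0,0,1.1,8.5],[28,-26,1,0,0,1.1,8.5]]' 30; python3 go.py .532 -.041 .16 122.5
```

```text
time: 3.5
ee_pos: [0.3656, 0.2978, 0.1978]
eef_rot: [[-0.986, -0.164, 0.0], [-0.164, 0.986, 0.001], [-0.0, 0.0, -1.0]]
wrist_force: [0.3, 0.6, -0.6]
gripper_width: 0.996
t 3.5 p [0.3656 0.2978 0.1978] yaw -170.6 j [ 63.   1. -25.  -0. -64. -54.] F [ 0.3  0.6 -0.6] g 0.996
shift cm [-10.86 -36.15   3.77] rotvec [1.000e-03 0.000e+00 1.168e+00] rows 7.8
```

```bash
python3 -m inch '[[-10.9,-36.1,3.8,0,0,1.168,8.5],[-10.9,-36.1,3.8,0,0,1.168,8.5],[-10.9,-36.1,3.8,0,0,1.168,8.5],[-10.9,-36.1,3.8,0,0,1.168,8.5],[-10.9,-36.1,3.8,0,0,1.168,8.5],[-10.9,-36.1,3.8,0,0,1.168,8.5],[-10.9,-36.1,3.8,0,0,1.168,8.5],[-10.9,-36.1,3.8,0,0,1.168,8.5]]' 30; python3 go.py .532 -.041 .11 122.5
```

```text
time: 4.3
ee_pos: [0.5348, -0.0396, 0.1591]
eef_rot: [[-0.536, 0.844, -0.0], [0.844, 0.536, -0.0], [-0.0, -0.0, -1.0]]
wrist_force: [0.4, 0.7, 0.7]
gripper_width: 0.996
t 4.3 p [ 0.5348 -0.0396  0.1591] yaw 122.4 j [ 17.  10. -21.   0. -59. -74.] F [0.4 0.7 0.7] g 0.996
shift cm [ 0.03 -0.31  4.91] rotvec [-0.     0.    -0.001] rows 1.0
```

```bash
python3 -m inch '[[0,-0.3,3,0,0,0,8.5],[0,-0.3,5.5,0,0,0,8.5],[0,-0.3,6.5,0,0,0,8.5]]' 30
python3 - <<'E'
from h import *
snap("top","top1",(220,170,340,260),6);snap("scene","scene1",(220,130,350,270),4)
E
python3 go.py .532 -.041 .061 122.5
```

```text
time: 4.6
ee_pos: [0.5299, -0.039, 0.0923]
eef_rot: [[-0.542, 0.841, -0.003], [0.841, 0.542, -0.001], [0.001, -0.003, -1.0]]
wrist_force: [-0.4, -0.1, -0.1]
gripper_width: 0.993
t 4.7 p [ 0.5306 -0.0385  0.0935] yaw 122.9 j [ 17.  13. -26.  -0. -51. -74.] F [-0.   0.4  0.6] g 0.998
shift cm [-0.29 -0.01  3.24] rotvec [-0.003 -0.001  0.007] rows 0.7
```

View pics/top1.png

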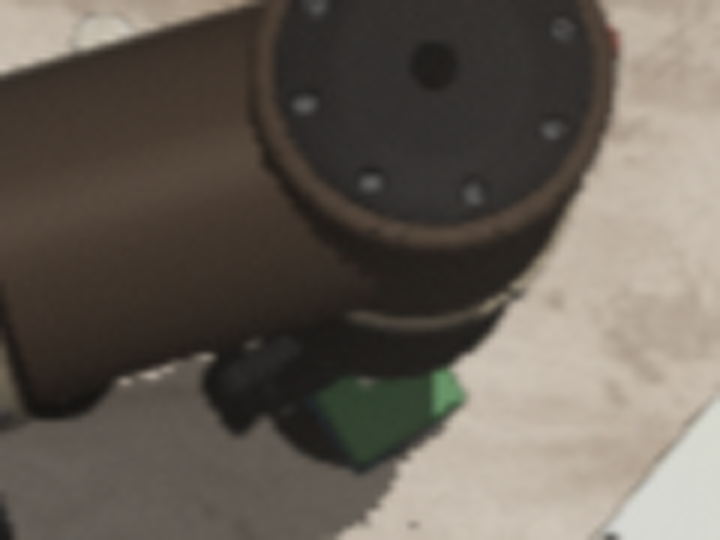

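View pics/scene1.png

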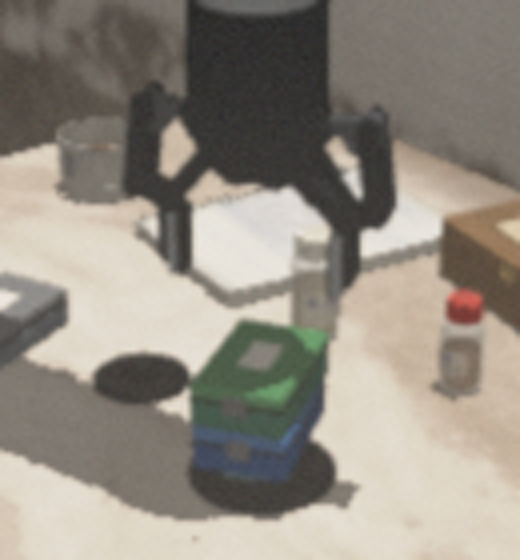

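```bash
python3 -m inch '[[-0.25,0,1.6,0,0,0,8.5],[-0.25,0,3.2,0,0,0,8.5],[-0.25,0,3.2,0,0,0,8.5]]' 30; python3 go.py .532 -.041 .061 122.5;python3 -m inch '[[0,0,0,0,0,0,5],[0,0,0,0,0,0,5],[0,0,0,0,0,0,5],[0,0,0,0,0,0,5],[0,0,0,0,0,0,5]]' 30; python3 go.py .532 -.041 .16 122.5
```

```text
time: 5.0
ee_pos: [0.5324, -0.0401, 0.0622]
eef_rot: [[-0.543, 0.84, -0.001], [0.84, 0.543, -0.0], [0.0, -0.001, -1.0]]
wrist_force: [-0.2, 1.1, 0.5]
gripper_width: 0.995
t 5.0 p [ 0.5324 -0.0401  0.0622] yaw 122.9 j [ 17.  16. -28.  -0. -47. -74.] F [-0.2  1.1  0.5] g 0.995
shift cm [-0.06 -0.08  0.12] rotvec [-0.001 -0.     0.007] rows 0.0
time: 5.5
ee_pos: [0.5329, -0.0403, 0.0629]
eef_rot: [[-0.543, 0.84, 0.001], [0.84, 0.543, 0.0], [-0.0, 0.001, -1.0]]
wrist_force: [0.2, -0.5, -0.0]
gripper_width: 0.583
t 5.5 p [ 0.5329 -0.0403  0.0629] yaw 122.9 j [ 17.  16. -28.   0. -47. -74.] F [ 0.2 -0.5 -0. ] g 0.583
shift cm [-0.01 -0.11 -9.71] rotvec [0.001 0.    0.007] rows 1.9
```

Run:
```python
from h import *
snap("top","top2",(220,170,340,260),6);snap("scene","scene2",(220,130,350,270),4)
```

```text
(no output)
```

View pics/scene2.png

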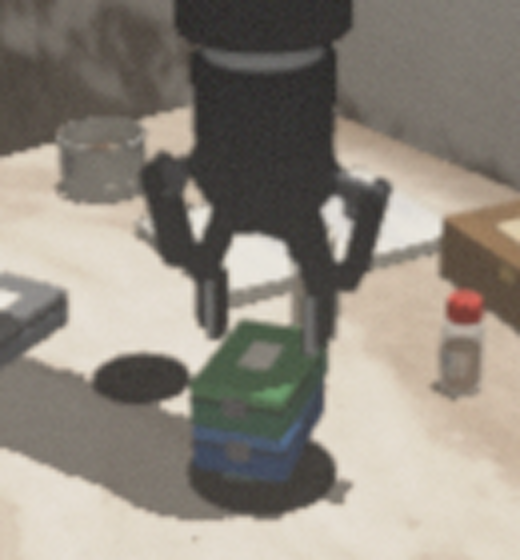

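View pics/top2.png

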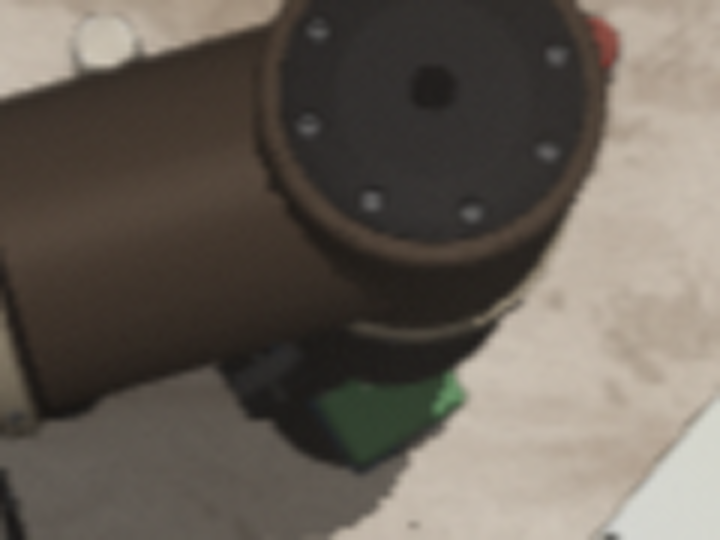

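Run:
```python
from h import *
s=robot.state();p=np.array(s["ee_pos"]);R=np.array(s["eef_rot"])
for n,b,k in(("scene",(220,130),4),("top",(220,170),6)):
    for lab,q in(("tcp",p),("tipL",p+R@[.0255,0,.008]),("tipR",p+R@[-.0255,0,.008]),("bench",[p[0],p[1],0])):
        print(n,lab,((proj(n,q)[0]-b)*k).round(0))
    print(n,"boxgreen",((proj(n,box((.5322,-.0414),.5718,z0=.053,z1=.081))-b)*k).round(0).tolist())
    K,r,t=cal(n); print("cam pos",(-cv2.Rodrigues(r)[0].T@t).round(3))
```

```text
scene tcp [263. 385.]
scene tipL [221. 391.]
scene tipR [306. 405.]
scene bench [264. 478.]
scene boxgreen [[242.0, 360.0], [331.0, 374.0], [288.0, 446.0], [192.0, 430.0], [241.0, 318.0], [332.0, 332.0], [288.0, 402.0], [190.0, 386.0]]
cam pos [ 0.022 -0.684  0.536]
top tcp [358. 352.]
top tipL [309. 386.]
top tipR [406. 324.]
top bench [353. 374.]
top boxgreen [[255.0, 311.0], [361.0, 244.0], [465.0, 403.0], [358.0, 472.0], [255.0, 300.0], [364.0, 232.0], [470.0, 394.0], [361.0, 464.0]]
cam pos [0.345 0.008 1.258]
```

```bash
python3 - <<'E'
from h import *
s=robot.state();p=np.array(s["ee_pos"]);print(p)
for z in(.2,.3,.35,.4,.45,.5,.6): print(z,"top flange",onz("top",(220+432/6,170+88/6),z).round(3),(proj("top",[p[0],p[1],z])[0]-(220,170))*6)
for z in(.03,.055,.07,.09,.1,.11): print(z,"L",onz("scene",(220+212/4,130+337/4),z).round(3),"R",onz("scene",(220+315/4,130+352/4),z).round(3))
E
python3 - <<'E'
from h import *
snap("scene","scene2f");snap("top","top2f")
E
```

```text
[ 0.53280309 -0.04036356  0.06265711]
0.2 top flange [ 0.616 -0.064  0.2  ] [372.46205623 297.09582665]
0.3 top flange [ 0.591 -0.057  0.3  ] [385.2902518  247.37579801]
0.35 top flange [ 0.578 -0.054  0.35 ] [392.72076162 218.57633364]
0.4 top flange [ 0.565 -0.05   0.4  ] [400.98003352 186.56472037]
0.45 top flange [ 0.552 -0.047  0.45 ] [410.21491057 150.77181803]
0.5 top flange [ 0.539 -0.044  0.5  ] [420.60910423 110.4855904 ]
0.6 top flange [ 0.514 -0.037  0.6  ] [445.87402106  12.56282474]
0.03 L [0.581 0.074 0.03 ] R [0.62  0.016 0.03 ]
0.055 L [0.554 0.036 0.055] R [ 0.59  -0.018  0.055]
0.07 L [0.537 0.014 0.07 ] R [ 0.573 -0.039  0.07 ]
0.09 L [ 0.515 -0.016  0.09 ] R [ 0.549 -0.067  0.09 ]
0.1 L [ 0.504 -0.031  0.1  ] R [ 0.537 -0.08   0.1  ]
0.11 L [ 0.493 -0.046  0.11 ] R [ 0.525 -0.094  0.11 ]
```

View pics/scene2f.png

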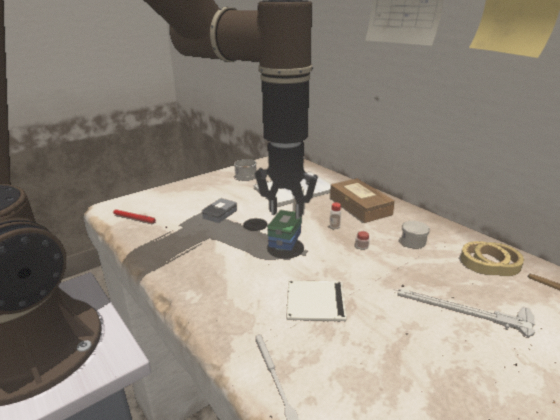

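View pics/top2f.png

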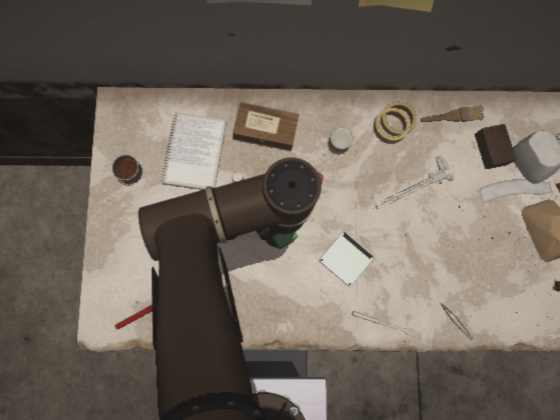

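The fingers shut to 50 mm without catching anything. The scene picture has their ends at about (212,337) and (315,352) in the crop, which puts them near z = 0.09, above the case top and about 3 cm higher than I assumed. I'll open, go down in small steps (safe with the jaws straddling the stack) and look again.

```bash
python3 -m inch '[[0,0,0,0,0,0,8.5],[0,0,0,0,0,0,8.5],[0,0,0,0,0,0,8.5],[0,0,0,0,0,0,8.5],[0,-0.1,1,0,0,0,8.5],[0,-0.1,2,0,0,0,8.5],[0,-0.1,2,0,0,0,8.5]]' 30
python3 - <<'E'
from h import *
snap("scene","scene3",(220,130,350,270),4)
E
```

```text
time: 6.4
ee_pos: [0.5305, -0.0412, 0.0405]
eef_rot: [[-0.542, 0.84, -0.003], [0.84, 0.542, -0.001], [0.001, -0.003, -1.0]]
wrist_force: [-0.9, 0.3, -0.8]
gripper_width: 0.995
```

View pics/scene3.png

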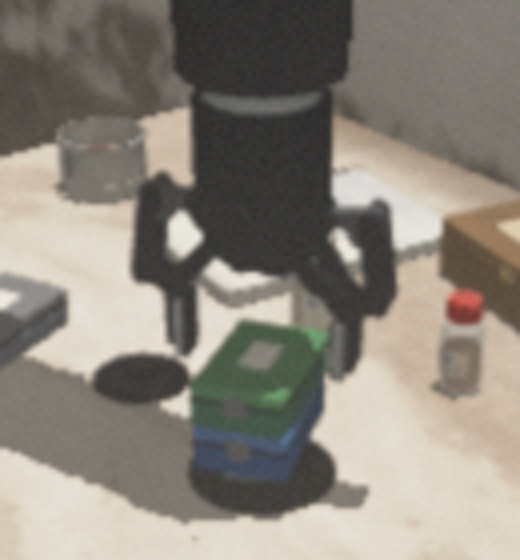

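```bash
python3 - <<'E'
from h import *
for z in(.04,.05,.06,.07,.08): 
  a=onz("scene",(220+184/4,130+352/4),z);b=onz("scene",(220+340/4,130+376/4),z)
  print(z,((a+b)/2).round(4),np.linalg.norm(a-b).round(3),np.degrees(np.arctan2(*(a-b)[1::-1])).round(0))
E
python3 go.py .5322 -.0414 .035 122.6
```

```text
0.04 [0.5727 0.012  0.04  ] 0.1 123.0
0.05 [ 0.5616 -0.002   0.05  ] 0.098 123.0
0.06 [ 0.5505 -0.0161  0.06  ] 0.096 123.0
0.07 [ 0.5394 -0.0301  0.07  ] 0.094 123.0
0.08 [ 0.5283 -0.0441  0.08  ] 0.092 123.0
t 6.45 p [ 0.531  -0.0411  0.0413] yaw 122.9 j [ 17.  17. -29.  -0. -44. -74.] F [ 0.7 -0.5 -0.6] g 0.995
shift cm [-0.09  0.09  0.63] rotvec [-0.002 -0.001  0.005] rows 0.1
```

```bash
python3 -m inch '[[-0.1,0.1,1.2,0,0,0,8.5],[-0.1,0.1,1.2,0,0,0,8.5],[-0.1,0.1,1.2,0,0,0,5],[-0.1,0.1,1.2,0,0,0,5],[-0.1,0.1,1.2,0,0,0,5],[-0.1,0.1,1.2,0,0,0,5],[-0.1,0.1,1.2,0,0,0,5]]' 30
python3 - <<'E'
from h import *
snap("scene","scene4",(220,130,350,270),4)
E
```

```text
time: 7.15
ee_pos: [0.5336, -0.0411, 0.0308]
eef_rot: [[-0.543, 0.84, 0.001], [0.84, 0.543, 0.0], [-0.0, 0.001, -1.0]]
wrist_force: [-0.7, -0.4, 2.2]
gripper_width: 0.647
```

View pics/scene4.png

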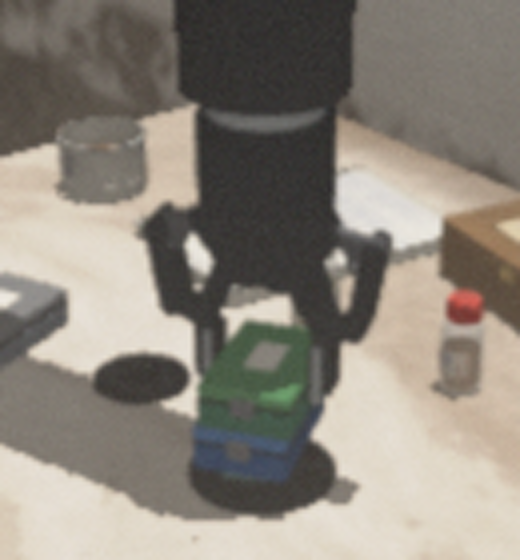

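```bash
python3 -m inch '[[0,0,-0.5,0,0,0,5],[0,0,-1.5,0,0,0,5],[0,0,-3,0,0,0,5],[0,0,-5,0,0,0,5],[0,0,-8,0,0,0,5],[0,0,-12,0,0,0,5],[0,0,-12,0,0,0,5]]' 30
python3 - <<'E'
from h import *
snap("scene","scene5",(220,90,360,270),4);snap("top","top5",(220,150,340,260),6)
E
python3 go.py .501 .2045 .15 112
```

```text
time: 7.9
ee_pos: [0.5366, -0.0409, 0.1568]
eef_rot: [[-0.544, 0.839, 0.009], [0.839, 0.544, 0.001], [-0.004, 0.009, -1.0]]
wrist_force: [-0.1, -0.5, -0.5]
gripper_width: 0.647
t 8.0 p [ 0.5338 -0.041   0.1521] yaw 122.9 j [ 17.  10. -22.  -0. -58. -74.] F [-0.2 -0.2 -1.4] g 0.649
shift cm [22.4  10.57  0.23] rotvec [0.003 0.    0.19 ] rows 5.0
```

View pics/scene5.png

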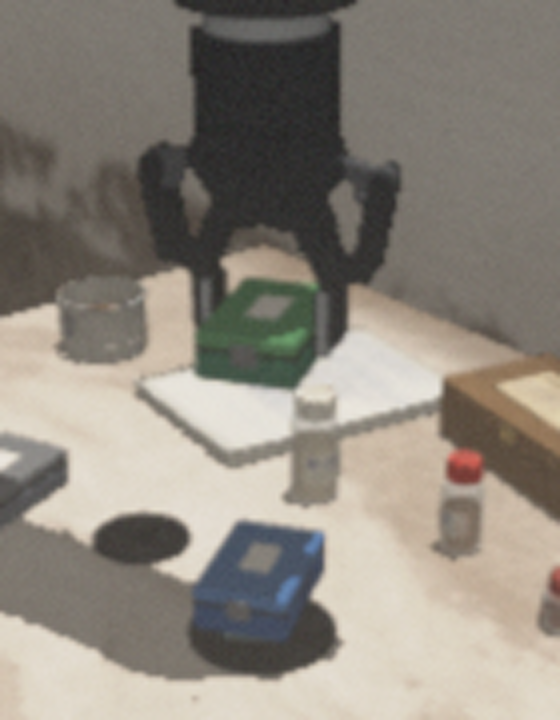

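View pics/top5.png

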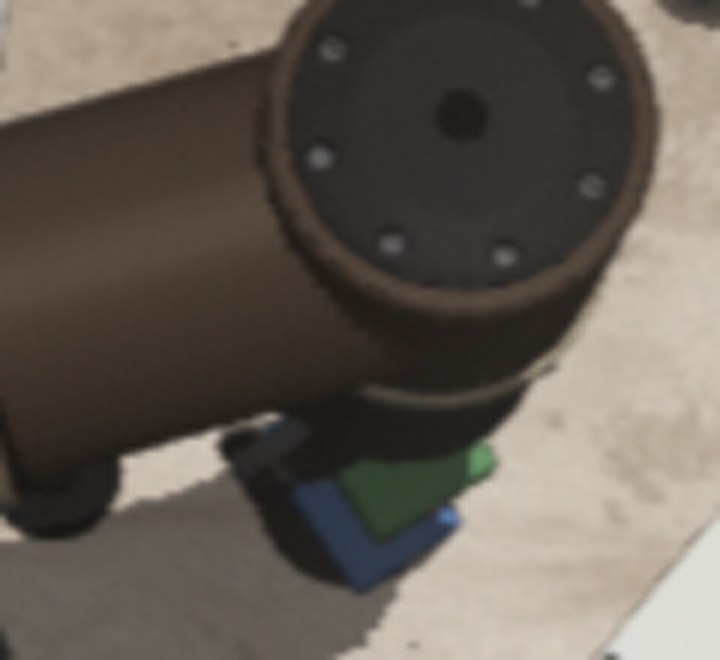

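Run:
```python
from h import *
im={n:robot.camera(n) for n in("scene","top")}
s=robot.state();p=np.array(s["ee_pos"]);print(p)
def gm(n):
    h=cv2.cvtColor(im[n],cv2.COLOR_RGB2HSV).astype(int);x=h[...,0];m=(x>38)&(x<94)&(h[...,1]>42)&(h[...,2]>15)
    o=np.zeros_like(m);o[140:260,240:320]=m[140:260,240:320];return o
for n in im:
    m=fill(gm(n)); ys,xs=np.nonzero(m); print(n,"green bbox",xs.min(),ys.min(),xs.max(),ys.max())
yaw=np.radians(32.9)
for b in(-.03,-.01,0,.01,.02,.03):
    for n in im:
        q=proj(n,box(p[:2],yaw,z0=p[2]+b,z1=p[2]+b+.028)); print(b,n,q.min(0).round(0),q.max(0).round(0))
```

```text
[ 0.53253842 -0.04124949  0.15008566]
scene green bbox 268 162 297 181
top green bbox 277 224 301 239
-0.03 scene [267. 184.] [303. 214.]
-0.03 top [262. 203.] [301. 245.]
-0.01 scene [267. 175.] [304. 206.]
-0.01 top [262. 201.] [301. 244.]
0 scene [267. 171.] [304. 202.]
0 top [262. 200.] [302. 244.]
0.01 scene [266. 167.] [304. 197.]
0.01 top [263. 200.] [302. 243.]
0.02 scene [266. 163.] [304. 193.]
0.02 top [263. 199.] [302. 243.]
0.03 scene [266. 159.] [304. 189.]
0.03 top [263. 198.] [303. 242.]
```

Run:
```python
from h import *
a=snap("scene","scene6",(255,150,315,195),12);b=snap("top","top6",(250,205,320,255),11)
```

```text
(no output)
```

View pics/scene6.png

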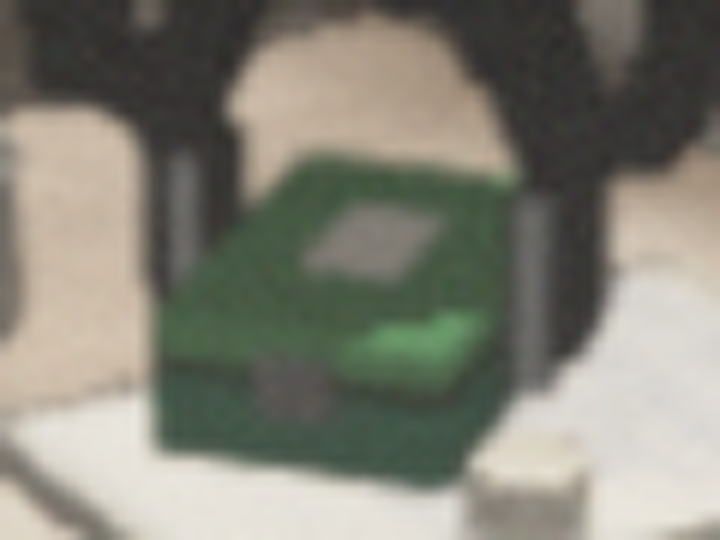

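View pics/top6.png

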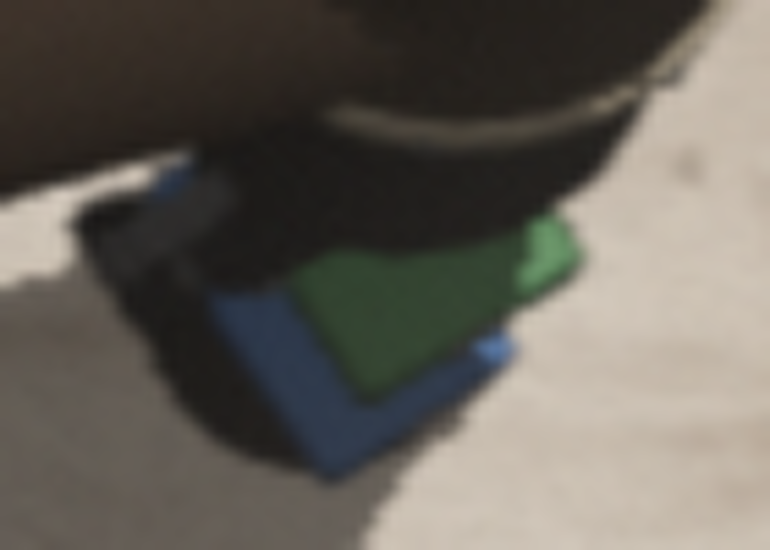

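Run:
```python
from h import *
from scipy.optimize import least_squares
s=robot.state();p=np.array(s["ee_pos"]);print(p)
T=lambda u,v:(250+u/11,205+v/11); S=lambda u,v:(255+u/12,150+v/12)
obs=[("top",7,T(373,397)),("top",6,T(582,258)),("scene",3,S(157,450)),("scene",2,S(435,488)),("scene",4,S(308,152))]
def f(v,o=obs):
    B=box(v[:2],v[3],z0=v[2],z1=v[2]+.028)
    return np.concatenate([proj(n,B[i])[0]-q for n,i,q in o])
for name,o in(("all",obs),("scene",obs[2:]),):
    r=least_squares(f,[.53,-.04,.17,.57],args=(o,)); print(name,r.x.round(4),np.degrees(r.x[3]).round(1),r.fun.round(1))
```

```text
[ 0.5324896  -0.04132732  0.1495772 ]
all [ 0.5324 -0.0438  0.1746  0.5593] 32.0 [-0.9  0.   0.6  0.  -1.1  0.4  1.3  0.8 -0.  -1.2]
scene [0.5724 0.0081 0.1459 0.5541] 31.7 [-0.2 -0.2  0.2  0.   0.   0.2]
```

```bash
python3 - <<'E'
from h import *
from scipy.optimize import least_squares
s=robot.state();p=np.array(s["ee_pos"])
T=lambda u,v:(250+u/11,205+v/11); S=lambda u,v:(255+u/12,150+v/12)
obs=[("top",7,T(373,397)),("top",6,T(582,258)),("scene",3,S(157,450)),("scene",2,S(435,488)),("scene",4,S(308,152))]
for z in(.17,.1746,.18):
  for o in(obs[:2],obs[2:]):
    f=lambda v:np.concatenate([proj(n,box(v[:2],np.radians(32.7),z0=z,z1=z+.028)[i])[0]-q for n,i,q in o])
    r=least_squares(f,[.53,-.04]);print(z,o[0][0],(r.x-p[:2]).round(4),r.fun.round(1))
E
python3 go.py .501 .2045 .13 112
```

```text
0.17 top [ 0.0004 -0.0027] [-0.6  0.1  0.6 -0.1]
0.17 scene [0.0066 0.0067] [-0.8  0.2  1.2  0.5 -0.4 -1.1]
0.1746 top [-0.0002 -0.0024] [-0.7  0.1  0.7 -0.1]
0.1746 scene [ 0.0003 -0.0016] [-1.   0.3  1.4  0.6 -0.4 -1.3]
0.18 top [-0.001 -0.002] [-0.7  0.2  0.7 -0.2]
0.18 scene [-0.0071 -0.0112] [-1.2  0.4  1.6  0.8 -0.4 -1.7]
t 8.2 p [ 0.5325 -0.0413  0.1496] yaw 122.9 j [ 17.  10. -22.  -0. -58. -74.] F [-0.4 -0.3 -0.8] g 0.652
shift cm [22.36 10.7   1.96] rotvec [-0.002 -0.001  0.19 ] rows 5.0
```

```bash
python3 -m inch '[[11,5.5,0,0,0,0.1,5],[22.7,11,0,0,0,0.185,5],[22.7,11,0,0,0,0.185,5],[22.7,11,0,0,0,0.185,5],[22.7,11,0,0,0,0.185,5],[22.7,11,0,0,0,0.185,5],[22.7,11,0,0,0,0.185,5],[22.7,11,0,0,0,0.185,5]]' 30; python3 go.py .5015 .2075 .05 112.5
```

```text
time: 9.0
ee_pos: [0.502, 0.2085, 0.1497]
eef_rot: [[-0.379, 0.925, -0.001], [0.925, 0.379, -0.001], [-0.001, -0.002, -1.0]]
wrist_force: [0.3, -0.8, -0.4]
gripper_width: 0.65
t 9.0 p [0.502  0.2085 0.1497] yaw 112.3 j [  43.   11.  -21.   -0.  -59. -111.] F [ 0.3 -0.8 -0.4] g 0.65
shift cm [-0.06 -0.07  9.97] rotvec [-0.002  0.001 -0.004] rows 2.0
```

Next I'll go down to about 15 mm above the grey case and check.

```bash
python3 -m inch '[[0,0,4,0,0,0,5],[0,0,8,0,0,0,5],[0,0,11,0,0,0,5],[0,0,12.5,0,0,0,5],[0,0,12.5,0,0,0,5],[0,0,12.5,0,0,0,5]]' 30
python3 - <<'E'
from h import *
snap("scene","scene7",(185,160,265,230),9);snap("top","top7",(150,190,250,280),7)
E
python3 go.py .5015 .2075 .05 112.5
```

```text
time: 9.6
ee_pos: [0.5029, 0.2082, 0.0258]
eef_rot: [[-0.378, 0.926, -0.0], [0.926, 0.378, -0.001], [-0.0, -0.0, -1.0]]
wrist_force: [-0.0, 0.1, -0.9]
gripper_width: 0.646
t 9.7 p [0.5034 0.2091 0.0267] yaw 112.2 j [  43.   19.  -29.    0.  -42. -111.] F [-0.1  0.  -1.5] g 0.647
shift cm [-0.08 -0.23 -2.33] rotvec [ 0.002 -0.    -0.005] rows 0.5
```

View pics/scene7.png

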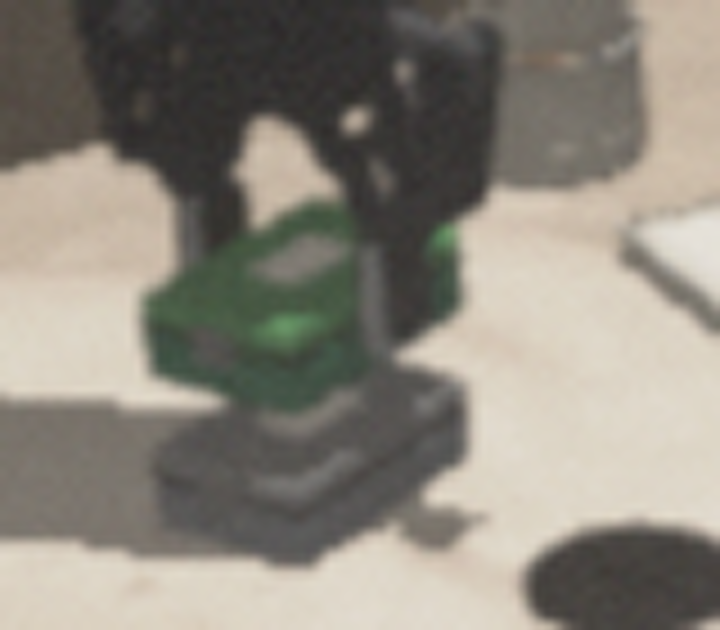

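View pics/top7.png

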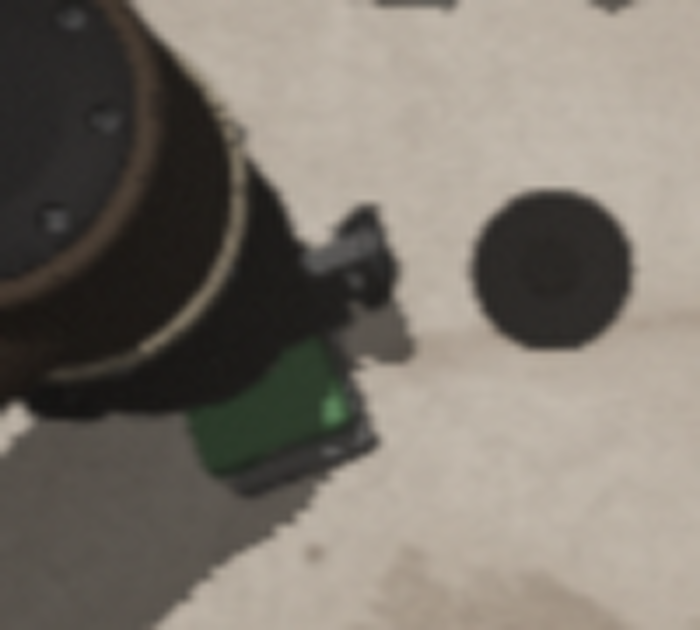

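```bash
cat > rel.py <<'E'
from h import *
from scipy.optimize import least_squares
def rel(og,ob,zg,zb,yb=22.5,yg=22.3,p0=(.5,.2)):
  out={}
  for n in("top","scene"):
    r=[]
    for o,z,y in((og,zg,yg),(ob,zb,yb)):
        oo=[q for q in o if q[0]==n]
        f=lambda v:np.concatenate([proj(n,box(v[:2],np.radians(y),z0=z,z1=z+.028)[i])[0]-q for _,i,q in oo])
        k=least_squares(f,p0); r.append(k.x); print(n,k.x.round(4),k.fun.round(1))
    print(n,"upper-lower",(r[0]-r[1]).round(4))
E
python3 - <<'E'
from rel import *
T=lambda u,v:(150+u/7,190+v/7); S=lambda u,v:(185+u/9,160+v/9)
g=[("top",7,T(218,476)),("top",6,T(347,425)),("scene",3,S(152,372)),("scene",2,S(290,408)),("scene",6,S(285,350))]
b=[("top",7,T(250,493)),("top",6,T(378,440)),("scene",3,S(160,530)),("scene",2,S(300,565)),("scene",7,S(155,468)),("scene",1,S(465,460))]
for dz in(.022,.0246): rel(g,b,.0267+dz,0)
E
```

```text
top [0.5019 0.2037] [-1.1  0.5  1.1 -0.5]
top [0.5007 0.1992] [-0.8  0.2  0.8 -0.2]
top upper-lower [0.0012 0.0045]
scene [0.5045 0.2098] [-1.1  0.7  0.7  1.3  0.4 -2.1]
scene [0.5008 0.2056] [-0.6  0.4  0.8  1.4 -1.1 -2.   0.9 -0.1]
scene upper-lower [0.0037 0.0042]
top [0.5016 0.2033] [-1.2  0.5  1.2 -0.5]
top [0.5007 0.1992] [-0.8  0.2  0.8 -0.2]
top upper-lower [0.0009 0.0042]
scene [0.502  0.2051] [-1.2  0.6  0.7  1.3  0.4 -2.1]
scene [0.5008 0.2056] [-0.6  0.4  0.8  1.4 -1.1 -2.   0.9 -0.1]
scene upper-lower [ 0.0012 -0.0005]
```

```bash
python3 -m inch '[[-0.25,-0.2,0.6,0,0,0,5],[-0.25,-0.2,1.2,0,0,0,5],[-0.25,-0.2,1.7,0,0,0,5],[-0.25,-0.2,1.7,0,0,0,5]]' 30;python3 -m inch '[[0,0,0.2,0,0,0,5],[0,0,0.2,0,0,0,5]]' 30;python3 -m inch '[[0,0,0.2,0,0,0,5],[0,0,0.2,0,0,0,5]]' 30
```

```text
time: 10.1
ee_pos: [0.5011, 0.2057, 0.0077]
eef_rot: [[-0.379, 0.925, -0.001], [0.925, 0.379, -0.001], [-0.0, -0.001, -1.0]]
wrist_force: [-0.6, 1.3, 0.5]
gripper_width: 0.648
time: 10.3
ee_pos: [0.5015, 0.2061, 0.0063]
eef_rot: [[-0.379, 0.925, -0.0], [0.925, 0.379, -0.0], [-0.0, -0.0, -1.0]]
wrist_force: [0.7, -0.5, -0.5]
gripper_width: 0.653
time: 10.5
ee_pos: [0.5017, 0.2063, 0.0058]
eef_rot: [[-0.38, 0.925, 0.001], [0.925, 0.38, 0.0], [-0.0, 0.001, -1.0]]
wrist_force: [-5.3, -1.1, 12.8]
gripper_width: 0.649
```

```bash
python3 -m inch '[[0,0,-0.15,0,0,0,5],[0,0,-0.15,0,0,0,5.6],[0,0,-0.15,0,0,0,6.2],[0,0,-0.15,0,0,0,7],[0,0,-0.15,0,0,0,8.5],[0,0,-0.15,0,0,0,8.5],[0,0,-0.15,0,0,0,8.5]]' 30;python3 -m inch '[[0,0,-1,0,0,0,8.5],[0,0,-3,0,0,0,8.5],[0,0,-7,0,0,0,8.5],[0,0,-12,0,0,0,8.5],[0,0,-15,0,0,0,8.5]]'; python3 go.py .532 -.041 .12 122.5
```

```text
time: 11.2
ee_pos: [0.5015, 0.2061, 0.0059]
eef_rot: [[-0.379, 0.925, -0.0], [0.925, 0.379, -0.0], [-0.0, -0.0, -1.0]]
wrist_force: [0.1, -0.6, -0.7]
gripper_width: 0.996
time: 11.7
ee_pos: [0.5027, 0.2066, 0.1606]
eef_rot: [[-0.38, 0.925, 0.004], [0.925, 0.38, 0.002], [0.001, 0.004, -1.0]]
wrist_force: [1.0, 1.0, 0.4]
gripper_width: 0.994
t 11.7 p [0.5027 0.2066 0.1606] yaw 112.3 j [  43.   10.  -20.    0.  -60. -111.] F [1.  1.  0.4] g 0.994
shift cm [-24.03  -6.71   4.02] rotvec [ 0.004 -0.    -0.178] rows 5.1
```

```bash
cat > fitb.py <<'E'
from h import *
I={n:robot.camera(n) for n in("top","scene")}
def m(n,bx):
    h=cv2.cvtColor(I[n],cv2.COLOR_RGB2HSV).astype(int);x=h[...,0];k=(x>98)&(x<135)&(h[...,1]>55)&(h[...,2]>15)
    o=np.zeros_like(k);x0,y0,x1,y1=bx;o[y0:y1,x0:x1]=k[y0:y1,x0:x1];return fill(o)
a=m("top",(250,195,310,255));b=m("scene",(255,205,315,265));print(a.sum(),b.sum())
for k in([("top",a)],[("scene",b)],[("top",a),("scene",b)]):
    x,f=fit(k,(.53,-.04,.6),.025,.053);print("blue",x.round(4),np.degrees(x[2]).round(1),round(f,3))
save(I["top"],"top8",(160,140,360,290),4);save(I["scene"],"scene8",(180,160,340,270),5)
E
python3 fitb.py
```

```text
669 485
blue [ 0.5316 -0.0416  0.6029] 34.5 0.08
blue [ 0.551  -0.016   0.7094] 40.6 0.361
blue [ 0.5329 -0.0404  0.6293] 36.1 0.489
```

View pics/top8.png

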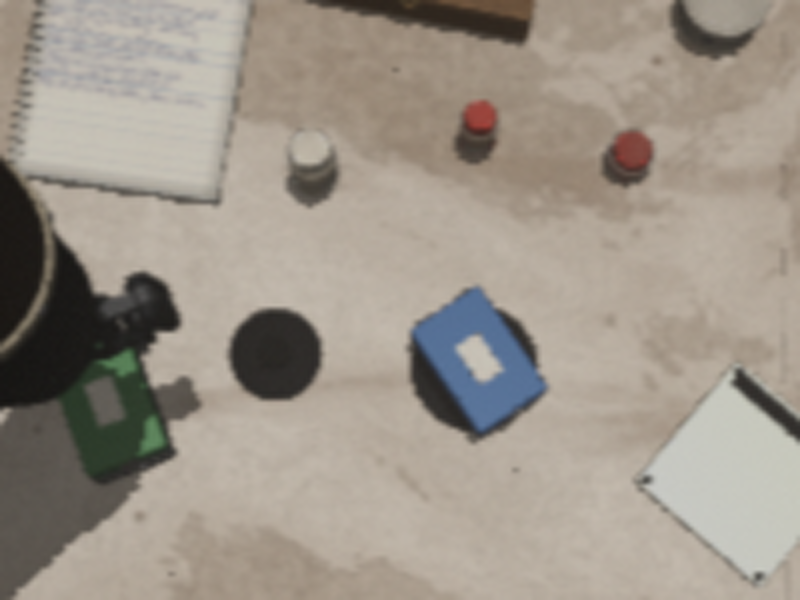

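View pics/scene8.png

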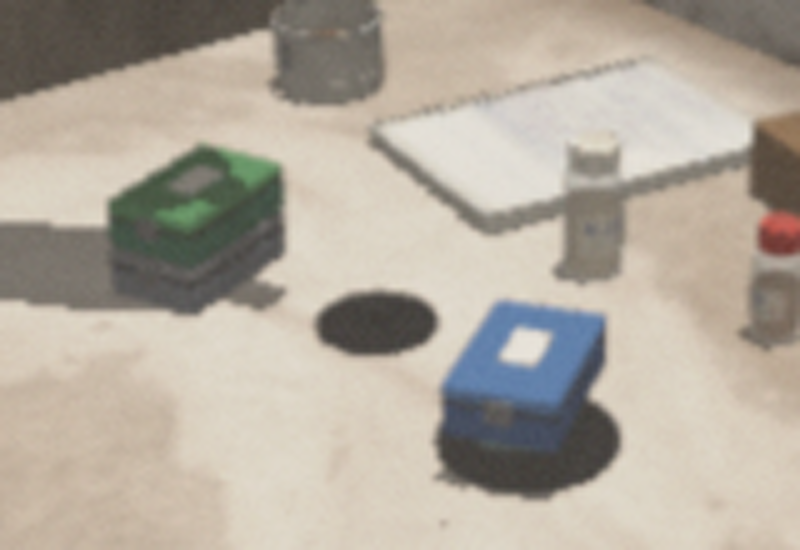

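```bash
python3 go.py .532 -.0405 .08 125.5
```

```text
t 11.8 p [0.5041 0.2077 0.1621] yaw 112.3 j [  43.   10.  -20.    0.  -59. -111.] F [0.9 0.5 0.2] g 1.0
shift cm [-24.04  -6.92   8.1 ] rotvec [ 0.009 -0.001 -0.23 ] rows 5.3
```

```bash
python3 -m inch '[[-12,-3.5,0,0,0,-0.1,8.5],[-24,-6.9,1,0,0,-0.23,8.5],[-24,-6.9,3,0,0,-0.23,8.5],[-24,-6.9,6,0,0,-0.23,8.5],[-24,-6.9,8,0,0,-0.23,8.5],[-24,-6.9,8,0,0,-0.23,8.5],[-24,-6.9,8,0,0,-0.23,8.5],[-24,-6.9,8,0,0,-0.23,8.5]]'; python3 go.py .532 -.0405 .004 125.5
```

```text
time: 12.6
ee_pos: [0.5287, -0.0424, 0.0762]
eef_rot: [[-0.579, 0.815, -0.0], [0.815, 0.579, -0.0], [-0.0, -0.001, -1.0]]
wrist_force: [-0.2, 0.4, 0.9]
gripper_width: 0.996
t 12.6 p [ 0.5287 -0.0424  0.0762] yaw 125.4 j [ 17.  14. -27.   0. -48. -71.] F [-0.2  0.4  0.9] g 0.996
shift cm [-0.03  0.39  7.22] rotvec [-0.001  0.    -0.002] rows 1.4
```

```bash
python3 -m inch '[[0,0.4,2,0,0,0,8.5],[0,0.4,4.5,0,0,0,8.5],[0,0.4,6.5,0,0,0,8.5],[0,0.4,7.2,0,0,0,8.5],[0,0.4,7.2,0,0,0,8.5]]'
python3 - <<'E'
from h import *
snap("scene","scene9",(240,150,340,270),5)
E
python3 go.py .532 -.0405 .004 125.5
```

```text
time: 13.1
ee_pos: [0.532, -0.0389, 0.0042]
eef_rot: [[-0.581, 0.814, -0.0], [0.814, 0.581, -0.0], [0.0, -0.0, -1.0]]
wrist_force: [-0.4, -0.1, 0.5]
gripper_width: 0.995
t 13.15 p [ 0.5326 -0.039   0.0049] yaw 125.5 j [ 17.  20. -31.   0. -39. -71.] F [ 0.2 -0.2  0.7] g 0.997
shift cm [-0.08 -0.14  0.09] rotvec [0.001 0.    0.   ] rows 0.0
```

View pics/scene9.png

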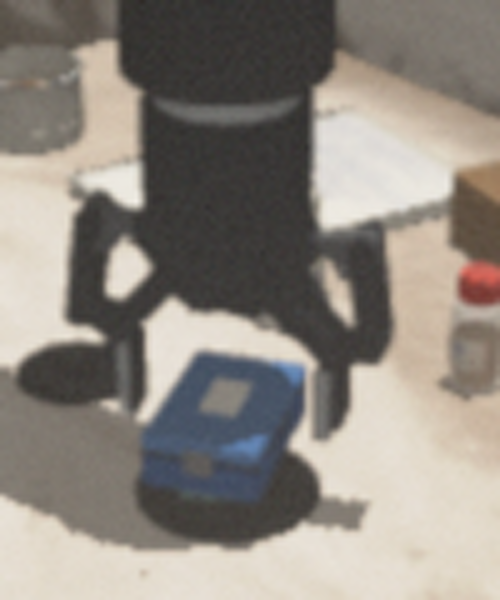

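```bash
python3 -m inch '[[-0.1,-0.1,0.1,0,0,0,7],[-0.1,-0.1,0.1,0,0,0,6.2],[-0.1,-0.1,0.1,0,0,0,5.8],[-0.1,-0.1,0.1,0,0,0,5],[-0.1,-0.1,0.1,0,0,0,5],[-0.1,-0.1,0.1,0,0,0,5],[-0.1,-0.1,0.1,0,0,0,5]]' 30; python3 -m inch '[[0,0,-0.3,0,0,0,5],[0,0,-0.8,0,0,0,5],[0,0,-1.6,0,0,0,5],[0,0,-3,0,0,0,5],[0,0,-6,0,0,0,5],[0,0,-10,0,0,0,5],[0,0,-14.5,0,0,0,5],[0,0,-14.5,0,0,0,5]]';python3 go.py .5015 .206 .15 112.3;python3 - <<'E'
from h import *
snap("scene","scene10",(240,110,340,270),5);snap("top","top10",(220,160,340,260),6)
E
```

```text
time: 13.85
ee_pos: [0.5321, -0.0411, 0.0039]
eef_rot: [[-0.58, 0.815, 0.001], [0.815, 0.58, 0.0], [-0.0, 0.001, -1.0]]
wrist_force: [-2.1, 2.4, 5.0]
gripper_width: 0.646
time: 14.65
ee_pos: [0.5356, -0.0409, 0.1551]
eef_rot: [[-0.581, 0.814, 0.011], [0.814, 0.581, 0.001], [-0.005, 0.01, -1.0]]
wrist_force: [1.4, -0.7, -2.0]
gripper_width: 0.649
t 14.65 p [ 0.5356 -0.0409  0.1551] yaw 125.5 j [ 17.  10. -22.   0. -58. -71.] F [ 1.4 -0.7 -2. ] g 0.649
shift cm [22.08 11.56  0.5 ] rotvec [0.01  0.004 0.231] rows 5.0
```

View pics/scene10.png

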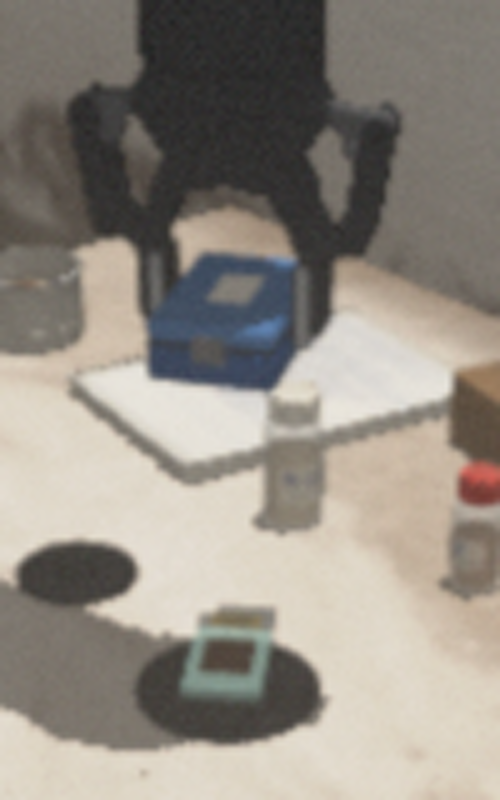

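View pics/top10.png

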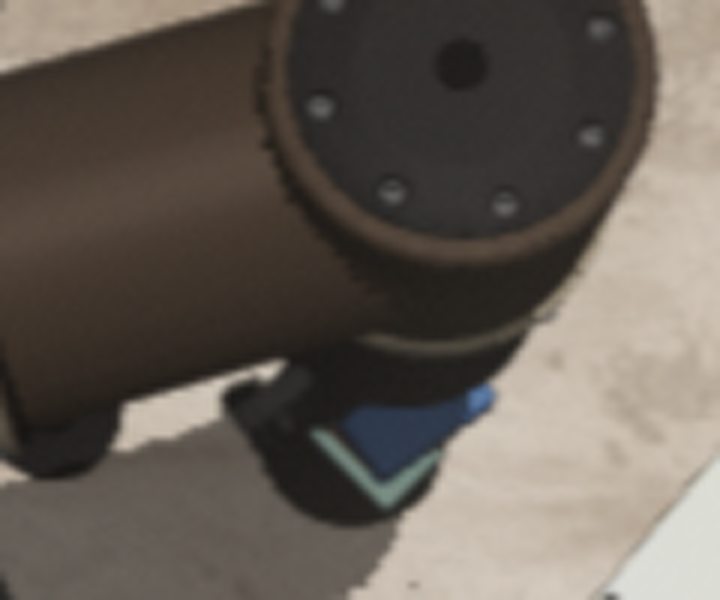

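```bash
python3 -m inch '[[11,5.8,0,0,0,0.11,5],[22.1,11.6,0,0,0,0.231,5],[22.1,11.6,0,0,0,0.231,5],[22.1,11.6,0,0,0,0.231,5],[22.1,11.6,0,0,0,0.231,5],[22.1,11.6,0,0,0,0.231,5],[22.1,11.6,0,0,0,0.231,5]]'; python3 go.py .5013 .206 .055 112.3
```

```text
time: 15.45
ee_pos: [0.4968, 0.2068, 0.1465]
eef_rot: [[-0.38, 0.925, -0.002], [0.925, 0.38, -0.002], [-0.001, -0.003, -1.0]]
wrist_force: [-0.7, -0.0, -1.3]
gripper_width: 0.647
t 15.45 p [0.4968 0.2068 0.1465] yaw 112.4 j [  43.   11.  -21.   -0.  -58. -111.] F [-0.7 -0.  -1.3] g 0.647
shift cm [-0.24  0.42  9.15] rotvec [-0.003  0.001  0.001] rows 1.8
```

```bash
python3 -m inch '[[-0.25,0.35,3,0,0,0,5],[-0.25,0.35,6,0,0,0,5],[-0.25,0.35,8.5,0,0,0,5],[-0.25,0.35,9.2,0,0,0,5],[-0.25,0.35,9.2,0,0,0,5],[-0.25,0.35,9.2,0,0,0,5]]'
python3 - <<'E'
from h import *
snap("scene","scene11",(185,150,265,230),8);snap("top","top11",(150,190,250,280),7)
E
python3 go.py .5013 .206 .035 112.3
```

```text
time: 16.05
ee_pos: [0.5028, 0.2049, 0.0568]
eef_rot: [[-0.378, 0.926, 0.001], [0.926, 0.378, 0.0], [-0.0, 0.001, -1.0]]
wrist_force: [0.4, 0.1, -1.3]
gripper_width: 0.652
t 16.15 p [0.503  0.2054 0.0573] yaw 112.2 j [  43.   17.  -27.    0.  -46. -111.] F [ 0.2  0.7 -0.7] g 0.647
shift cm [ 0.12 -0.14  2.23] rotvec [ 0.002 -0.001 -0.002] rows 0.4
```

View pics/scene11.png

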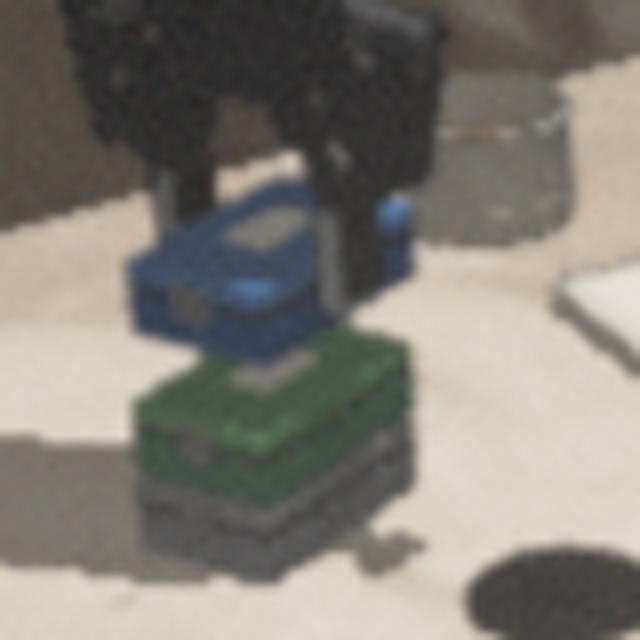

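View pics/top11.png

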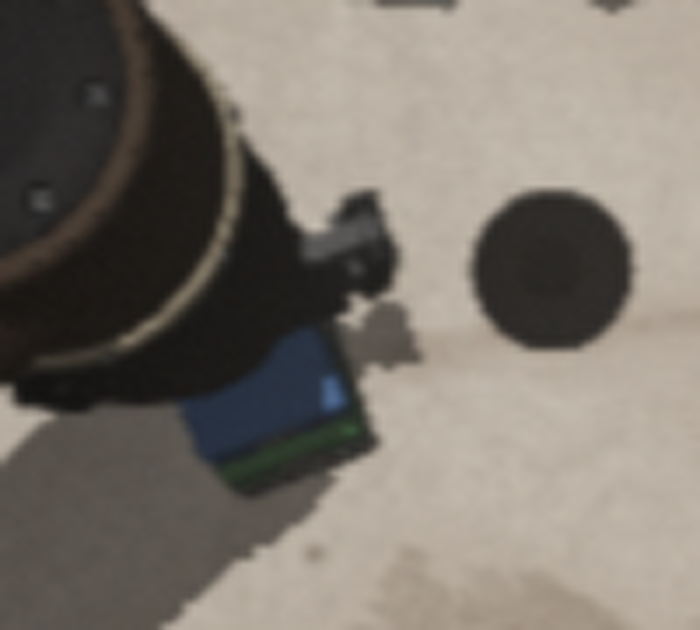

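```bash
python3 -m inch '[[0.1,-0.1,0.7,0,0,0,5],[0.1,-0.1,1.4,0,0,0,5],[0.1,-0.1,1.9,0,0,0,5],[0.1,-0.1,1.9,0,0,0,5]]';python3 -m inch '[[0,0,0.2,0,0,0,5],[0,0,0.2,0,0,0,5]]';python3 -m inch '[[0,0,0.15,0,0,0,5],[0,0,0.15,0,0,0,5]]'
```

```text
time: 16.55
ee_pos: [0.5003, 0.2053, 0.036]
eef_rot: [[-0.378, 0.926, -0.001], [0.926, 0.378, -0.001], [-0.0, -0.002, -1.0]]
wrist_force: [0.2, 0.9, -2.2]
gripper_width: 0.646
time: 16.75
ee_pos: [0.501, 0.2058, 0.035]
eef_rot: [[-0.378, 0.926, 0.0], [0.926, 0.378, -0.0], [-0.0, 0.0, -1.0]]
wrist_force: [-0.5, -0.4, -0.5]
gripper_width: 0.649
time: 16.95
ee_pos: [0.5011, 0.2058, 0.0349]
eef_rot: [[-0.379, 0.926, 0.001], [0.926, 0.379, 0.0], [-0.0, 0.001, -1.0]]
wrist_force: [-5.4, -1.5, 13.1]
gripper_width: 0.652
```

```bash
python3 -m inch '[[0,0,-0.15,0,0,0,5],[0,0,-0.15,0,0,0,5.6],[0,0,-0.15,0,0,0,6.2],[0,0,-0.15,0,0,0,7],[0,0,-0.15,0,0,0,8.5],[0,0,-0.15,0,0,0,8.5],[0,0,-0.15,0,0,0,8.5]]' 30;python3 -m inch '[[0,0,-1,0,0,0,8.5],[0,0,-3,0,0,0,8.5],[0,0,-7,0,0,0,8.5],[0,0,-11,0,0,0,8.5],[0,0,-11,0,0,0,8.5]]'
python3 - <<'E'
from h import *
snap("scene","scene12",(180,150,340,270),5);snap("top","top12",(250,195,310,250),12)
for n in("top","scene"):
  for l in("slide","slide_label","slide_plain_end"):
    for d in robot.spot_point(n,l)[:2]: print(n,l,np.round(d["location"],1),round(d["conf"],2),onz(n,d["location"],.02 if l=="slide" else .025).round(4))
E
```

```text
time: 17.65
ee_pos: [0.5009, 0.2056, 0.0349]
eef_rot: [[-0.378, 0.926, -0.0], [0.926, 0.378, -0.0], [-0.0, -0.0, -1.0]]
wrist_force: [-0.4, -0.9, 0.5]
gripper_width: 0.993
time: 18.15
ee_pos: [0.504, 0.2076, 0.1516]
eef_rot: [[-0.379, 0.925, 0.009], [0.925, 0.379, 0.006], [0.002, 0.01, -1.0]]
wrist_force: [-0.5, 0.2, -0.3]
gripper_width: 0.995
top slide [281.1 229.5] 0.7 [ 0.5374 -0.0459  0.02  ]
top slide_label [271.8 223.6] 0.8 [ 0.5525 -0.0205  0.025 ]
top slide_label [343.3 256.3] 0.75 [ 0.4654 -0.2118  0.025 ]
top slide_plain_end [290.3 240.4] 0.66 [ 0.5072 -0.0703  0.025 ]
scene slide [286.5 238.6] 0.77 [ 0.544  -0.0286  0.02  ]
scene slide [286.2 249.5] 0.44 [ 0.5142 -0.0647  0.02  ]
scene slide_label [289.3 232.9] 0.63 [ 0.5604 -0.0189  0.025 ]
scene slide_plain_end [285.1 250.2] 0.51 [ 0.5057 -0.0714  0.025 ]
```

View pics/scene12.png

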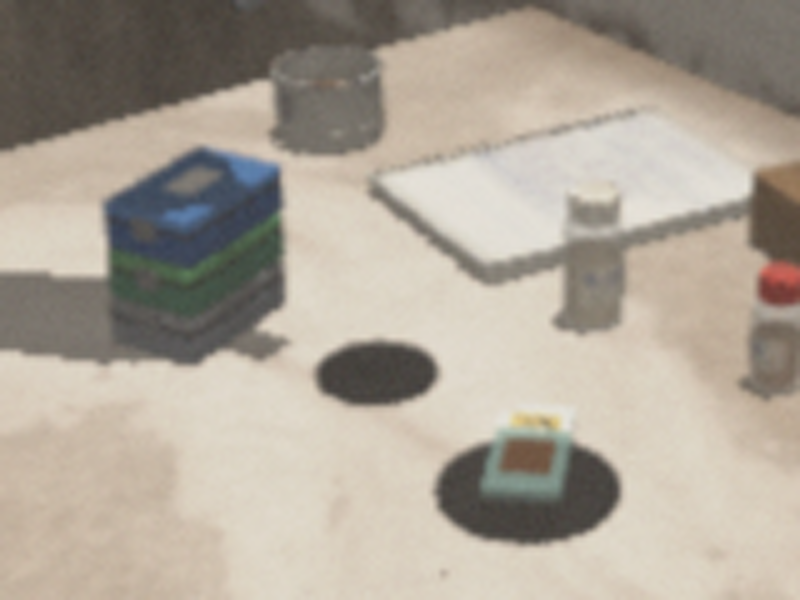

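View pics/top12.png

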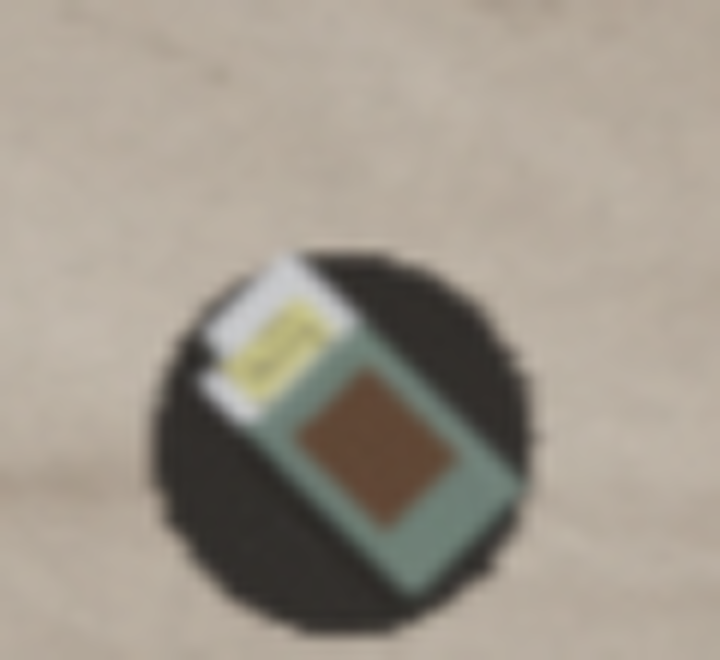

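```bash
cat > sl.py <<'E'
from h import *
from scipy.optimize import least_squares
def slide(n,pts,z=.025,p0=(.535,-.04,.75)):
    f=lambda v:np.concatenate([proj(n,[v[0]+np.cos(v[2])*a-np.sin(v[2])*b,v[1]+np.sin(v[2])*a+np.cos(v[2])*b,z])[0]-q for (a,b),q in pts])
    r=least_squares(f,p0); print(n,r.x.round(4),np.degrees(r.x[2]).round(1),r.fun.round(1)); return r.x
E
python3 - <<'E'
from sl import *
T=lambda u,v:(250+(u-6)/12,195+(v-6)/12)
x=slide("top",[((.038,-.018),T(292,250)),((-.038,-.018),T(524,487)),((-.038,.018),T(410,600)),((.030,.018),T(197,382))])
# foot centre in top
print("rest",onz("top",T(342,443),.002).round(4))
for n in("scene",):
    S=lambda u,v:(180+u/5,150+v/5)
    print("rest scene",onz(n,S(528,488),.002).round(4))
    slide("scene",[((.038,-.018),S(577,408)),((-.038,-.018),S(563,497)),((-.038,.018),S(482,492))])
E
python3 go.py .5 .1 .16 140
```

```text
top [ 0.5359 -0.0389  0.7701] 44.1 [-0.2 -0.2  0.1  0.2 -0.  -0.   0.2  0. ]
rest [ 0.5348 -0.0381  0.002 ]
rest scene [ 0.5353 -0.0359  0.002 ]
scene [ 0.535  -0.039   0.7913] 45.3 [-0.   0.3 -0.1 -0.2  0.2 -0.1]
t 18.55 p [0.5005 0.2053 0.1441] yaw 112.2 j [  43.   11.  -21.   -0.  -58. -111.] F [ 0.5 -1.1 -0.1] g 0.993
shift cm [-9.73 -4.03 -1.58] rotvec [-0.002  0.    -0.485] rows 3.2
```

Run:
```python
from h import *
def tip(L,R,p,lab):
    for z in np.arange(0,.25,.0005):
        a=onz("scene",L,z);b=onz("scene",R,z);m=(a+b)/2
        e=np.linalg.norm(m[:2]-p[:2])
        if z==0 or e<best[0]: best=(e,z,np.linalg.norm(a-b))
    print(lab,"tip z",best[1].round(4),"minus tcp",(best[1]-p[2]).round(4),"err",best[0].round(4),"sep",best[2].round(3))
S=lambda u,v:(240+u/5,150+v/5)
tip(S(130,408),S(322,437),(.5326,-.039,.0049),"open")
S=lambda u,v:(240+u/5,110+v/5)
tip(S(155,315),S(308,342),(.5356,-.0409,.1551),"56 (moving)")
S=lambda u,v:(255+u/12,150+v/12)
tip(S(185,300),S(545,388),(.5325,-.0413,.1496),"56 green")
S=lambda u,v:(220+u/4,130+v/4)
tip(S(212,337),S(315,352),(.5328,-.0404,.0627),"50")
```

```text
open tip z 0.0405 minus tcp 0.0356 err 0.0011 sep 0.093
56 (moving) tip z 0.1875 minus tcp 0.0324 err 0.0013 sep 0.072
56 green tip z 0.1815 minus tcp 0.0319 err 0.0011 sep 0.076
50 tip z 0.0895 minus tcp 0.0268 err 0.0004 sep 0.061
```

```bash
python3 go.py .523 -.051 .06 134.5
```

```text
t 18.55 p [0.5005 0.2053 0.1441] yaw 112.2 j [  43.   11.  -21.   -0.  -58. -111.] F [ 0.5 -1.1 -0.1] g 0.993
shift cm [-24.57  -7.59   8.44] rotvec [-0.002  0.    -0.389] rows 5.4
```

```bash
python3 -m inch '[[-12,-3.8,0,0,0,-0.15,7],[-24.6,-7.6,1,0,0,-0.389,7],[-24.6,-7.6,3,0,0,-0.389,7],[-24.6,-7.6,6,0,0,-0.389,6.5],[-24.6,-7.6,8.4,0,0,-0.389,6.5],[-24.6,-7.6,8.4,0,0,-0.389,6.5],[-24.6,-7.6,8.4,0,0,-0.389,6.5],[-24.6,-7.6,8.4,0,0,-0.389,6.5]]'; python3 go.py .523 -.051 .015 134.5
```

```text
time: 19.35
ee_pos: [0.523, -0.0517, 0.06]
eef_rot: [[-0.7, 0.714, -0.002], [0.714, 0.7, -0.001], [0.001, -0.002, -1.0]]
wrist_force: [0.3, 0.4, 0.6]
gripper_width: 0.758
t 19.35 p [ 0.523  -0.0517  0.06  ] yaw 134.4 j [ 16.  15. -29.   0. -46. -61.] F [0.3 0.4 0.6] g 0.758
shift cm [0.05 0.06 4.5 ] rotvec [-0.002 -0.001 -0.002] rows 0.9
```

```bash
python3 -m inch '[[0,0,2,0,0,0,6.5],[0,0,4,0,0,0,6.5],[0,0,5.5,0,0,0,6.5],[0,0,5.5,0,0,0,6.5]]'
python3 - <<'E'
from h import *
snap("scene","scene13",(250,180,330,265),8);snap("top","top13",(240,185,320,255),10)
E
python3 go.py .523 -.051 -.016 134.5
```

```text
time: 19.75
ee_pos: [0.5229, -0.0499, 0.005]
eef_rot: [[-0.702, 0.712, -0.002], [0.712, 0.702, -0.0], [0.001, -0.002, -1.0]]
wrist_force: [-0.2, -0.2, 0.5]
gripper_width: 0.761
t 19.85 p [ 0.5242 -0.05    0.0068] yaw 134.6 j [ 16.  19. -32.   0. -39. -61.] F [ 0.7 -0.5  0.5] g 0.76
shift cm [ 0.01 -0.16  2.27] rotvec [0.    0.001 0.002] rows 0.5
```

View pics/scene13.png

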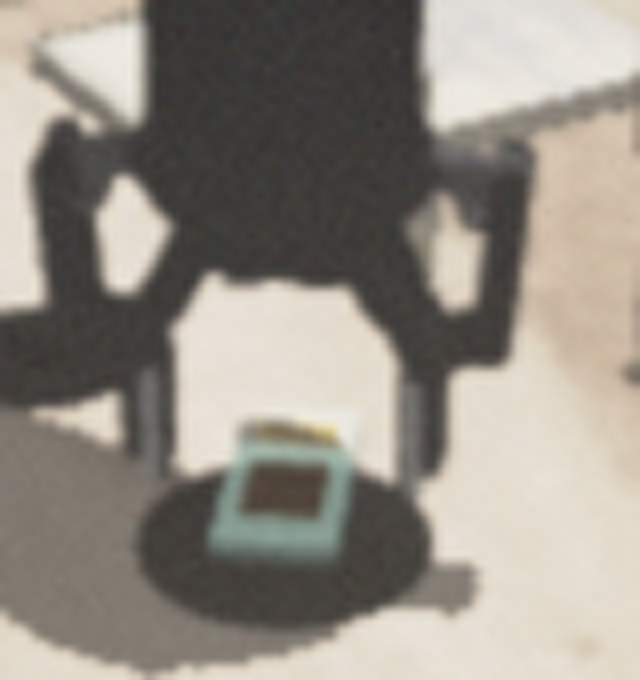

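View pics/top13.png

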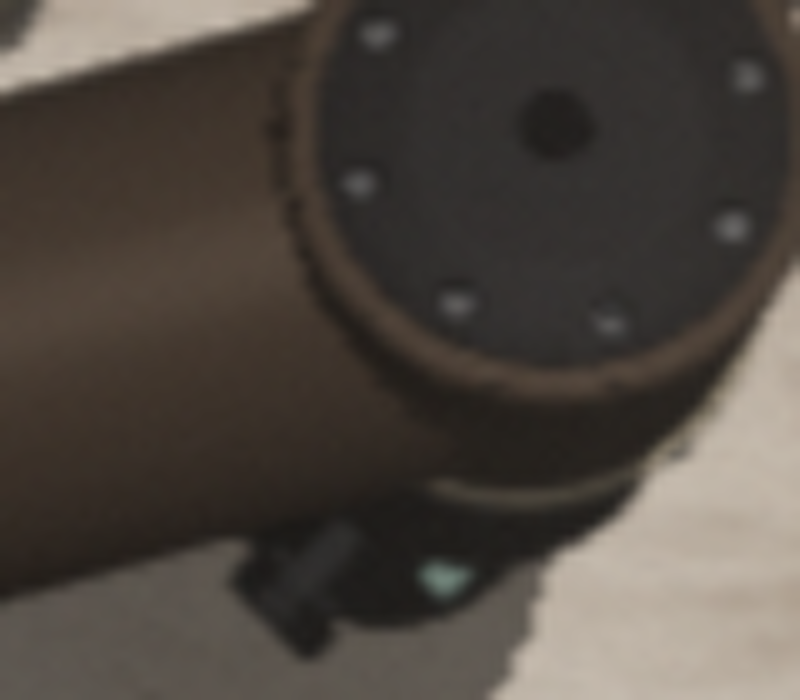

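```bash
python3 - <<'E'
from h import *
for z in(.03,.035,.04,.045):
    a=onz("scene",(250+150/8,180+478/8),z);b=onz("scene",(250+412/8,180+492/8),z);print(z,((a+b)/2)[:2].round(4),np.linalg.norm(a-b).round(3))
E
python3 -m inch '[[0,-0.1,0.7,0,0,0,6.5],[0,-0.15,1.3,0,0,0,6.5],[0,-0.15,1.8,0,0,0,6.5],[0,-0.15,1.8,0,0,0,6.5]]';python3 -m inch '[[0,0,0.2,0,0,0,6],[0,0,0.2,0,0,0,5.5]]'
python3 - <<'E'
from h import *
snap("scene","scene14",(250,180,330,265),8)
E
python3 go.py .523 -.051 -.016 134.5
```

```text
0.03 [ 0.5258 -0.0461] 0.076
0.035 [ 0.5208 -0.0524] 0.075
0.04 [ 0.5159 -0.0587] 0.074
0.045 [ 0.5109 -0.065 ] 0.073
time: 20.25
ee_pos: [0.522, -0.052, -0.0126]
eef_rot: [[-0.701, 0.713, -0.001], [0.713, 0.701, -0.0], [0.001, -0.001, -1.0]]
wrist_force: [-0.1, 0.4, 0.4]
gripper_width: 0.759
time: 20.45
ee_pos: [0.5225, -0.0519, -0.0141]
eef_rot: [[-0.701, 0.713, -0.0], [0.713, 0.701, -0.0], [0.0, -0.0, -1.0]]
wrist_force: [-0.1, -0.0, -0.3]
gripper_width: 0.643
t 20.5 p [ 0.5225 -0.0519 -0.014 ] yaw 134.5 j [ 16.  21. -33.   0. -36. -61.] F [ 0.5 -0.1  0.8] g 0.645
shift cm [0.03 0.1  0.2 ] rotvec [-0. -0.  0.] rows 0.0
```

View pics/scene14.png

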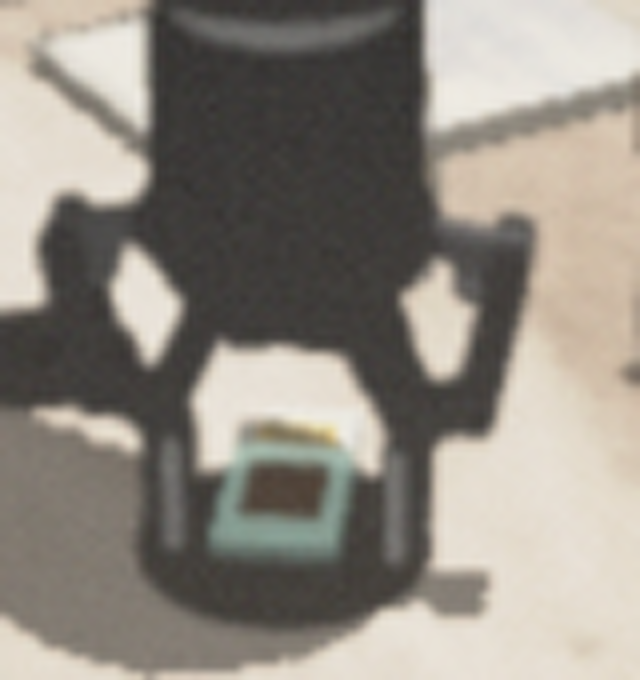

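Run:
```python
from h import *
for z in(.005,.01,.015,.02):
    a=onz("scene",(250+172/8,180+548/8),z);b=onz("scene",(250+397/8,180+563/8),z);print(z,((a+b)/2)[:2].round(4),np.linalg.norm(a-b).round(3))
```

```text
0.005 [ 0.5274 -0.0455] 0.066
0.01 [ 0.5226 -0.0515] 0.065
0.015 [ 0.5179 -0.0575] 0.065
0.02 [ 0.5131 -0.0635] 0.064
```

```bash
python3 -m inch '[[0,0,-0.3,0,0,0,5.4],[0,0,-0.3,0,0,0,5],[0,0,-0.3,0,0,0,4.6],[0,0,-0.3,0,0,0,4.2],[0,0,-0.3,0,0,0,3.9],[0,0,-0.3,0,0,0,3.2],[0,0,-0.3,0,0,0,3.0],[0,0,-0.3,0,0,0,3.0]]' 40
python3 - <<'E'
from h import *
snap("scene","scene15",(250,180,330,265),8)
E
```

```text
time: 21.3
ee_pos: [0.5224, -0.0519, -0.0107]
eef_rot: [[-0.701, 0.713, -0.0], [0.713, 0.701, -0.0], [-0.0, -0.0, -1.0]]
wrist_force: [-1.7, -1.0, 5.8]
gripper_width: 0.404
```

View pics/scene15.png

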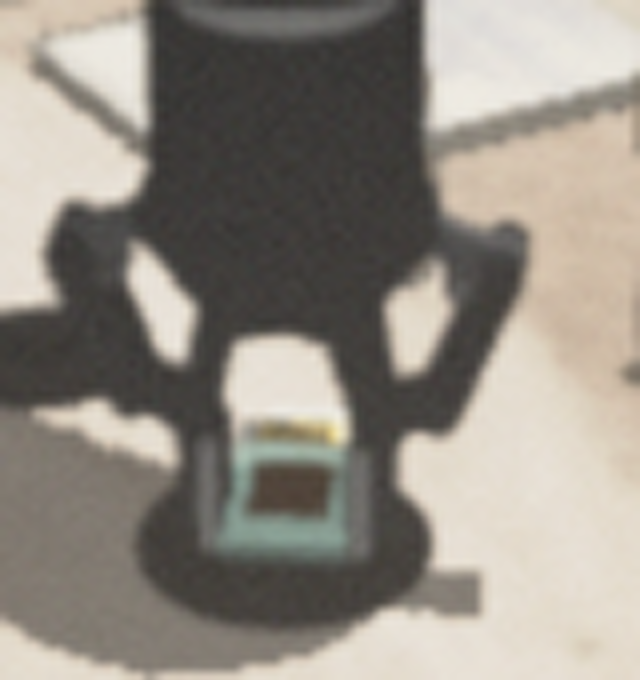

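```bash
python3 -m inch '[[0,0,-0.3,0,0,0,3],[0,0,-0.8,0,0,0,3],[0,0,-1.6,0,0,0,3],[0,0,-3,0,0,0,3],[0,0,-5.5,0,0,0,3],[0,0,-9,0,0,0,3],[0,0,-11.5,0,0,0,3],[0,0,-11.5,0,0,0,3]]' 40
python3 - <<'E'
from h import *
snap("scene","scene16",(240,130,340,265),5);snap("top","top16",(240,175,320,255),9)
E
python3 go.py .45 -.222 .115 48.5
```

```text
time: 22.15
ee_pos: [0.5251, -0.0515, 0.1084]
eef_rot: [[-0.702, 0.713, 0.007], [0.713, 0.702, 0.001], [-0.004, 0.006, -1.0]]
wrist_force: [0.5, -0.2, -0.5]
gripper_width: 0.409
t 22.25 p [ 0.5228 -0.0517  0.105 ] yaw 134.5 j [ 16.  12. -26.  -0. -52. -61.] F [-0.7  0.3 -1.2] g 0.411
shift cm [ -7.05 -17.12  -1.03] rotvec [ 2.000e-03 -1.000e-03  1.501e+00] rows 10.0
```

View pics/scene16.png

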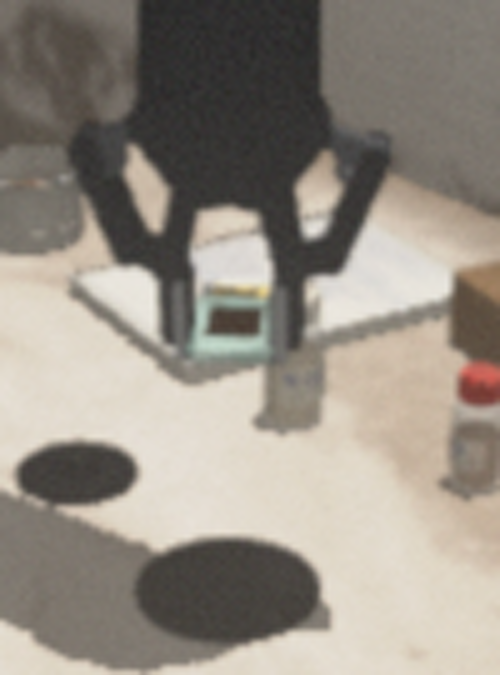

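```bash
python3 go.py .431 -.1942 .098 48.5; python3 -m inch '[[0,-3,0,0,0,0.15,3],[-1,-6,0,0,0,0.3,3],[-2,-9,0,0,0,0.45,3],[-3,-12,0,0,0,0.6,3],[-3.6,-15,0,0,0,0.75,3],[-3.6,-16.5,0,0,0,0.9,3],[-3.6,-16.5,0.5,0,0,1.05,3],[-3.6,-16.5,0.5,0,0,1.05,3]]' 40; python3 go.py .431 -.1942 .098 48.5
```

```text
t 22.25 p [ 0.5228 -0.0517  0.105 ] yaw 134.5 j [ 16.  12. -26.  -0. -52. -61.] F [-0.7  0.3 -1.2] g 0.411
shift cm [ -3.73 -16.53   0.67] rotvec [ 2.000e-03 -1.000e-03  1.501e+00] rows 10.0
time: 23.05
ee_pos: [0.4285, -0.1935, 0.0978]
eef_rot: [[0.273, 0.962, -0.003], [0.962, -0.273, 0.0], [-0.0, -0.003, -1.0]]
wrist_force: [-0.5, 0.5, -0.8]
gripper_width: 0.404
t 23.05 p [ 0.4285 -0.1935  0.0978] yaw 74.1 j [  -0.    7.  -33.   -0.  -50. -106.] F [-0.5  0.5 -0.8] g 0.404
shift cm [ 0.    0.25 -0.02] rotvec [-0.002  0.001  0.447] rows 3.0
```

```bash
python3 -m inch '[[0,0.1,0,0,0,0.15,3],[0,0.15,0,0,0,0.3,3],[0,0.15,0,0,0,0.447,3],[0,0.15,0,0,0,0.447,3],[0,0.15,0,0,0,0.447,3],[0,0.15,0,0,0,0.447,3]]' 40; python3 go.py .431 -.1942 .098 48.5
python3 - <<'E'
from h import *
snap("scene","scene17",(230,180,370,330),5);snap("top","top17",(290,200,390,300),6);snap("scene","scene17c",(180,150,300,260),5)
for n in("top","scene"):
  for l in("slide_label","slide_plain_end"):
    for d in robot.spot_point(n,l)[:2]: print(n,l,np.round(d["location"],1),round(d["conf"],2),onz(n,d["location"],.133).round(4))
E
```

```text
time: 23.65
ee_pos: [0.4314, -0.1935, 0.0988]
eef_rot: [[0.656, 0.755, -0.0], [0.755, -0.656, 0.0], [-0.0, -0.0, -1.0]]
wrist_force: [-0.2, -0.2, -0.8]
gripper_width: 0.405
t 23.65 p [ 0.4314 -0.1935  0.0988] yaw 49.0 j [  -0.    7.  -33.   -0.  -50. -131.] F [-0.2 -0.2 -0.8] g 0.405
shift cm [-0.08  0.02  0.08] rotvec [-0.     0.     0.009] rows 0.1
scene slide_label [318.6 242.5] 0.91 [ 0.4665 -0.2194  0.133 ]
scene slide_plain_end [287.5 242.4] 0.72 [ 0.4229 -0.1835  0.133 ]
```

View pics/scene17.png

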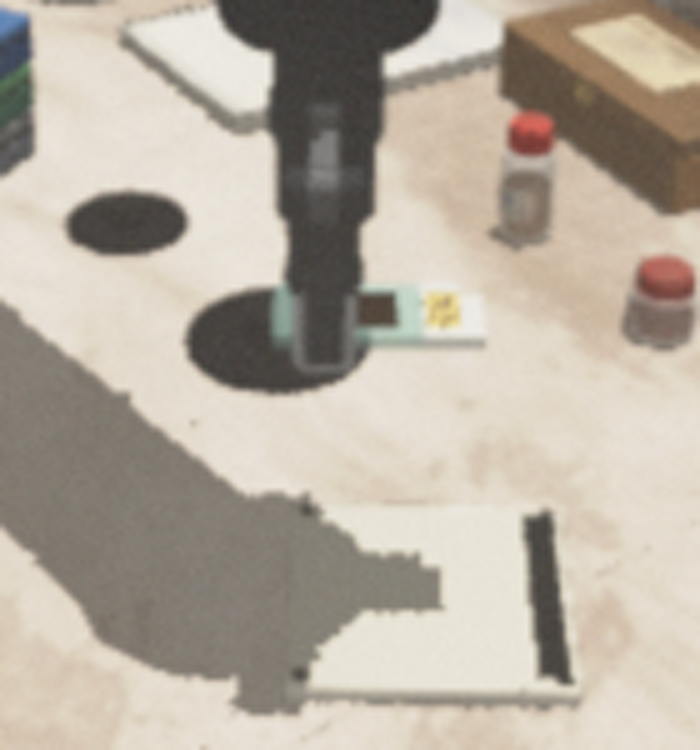

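View pics/top17.png

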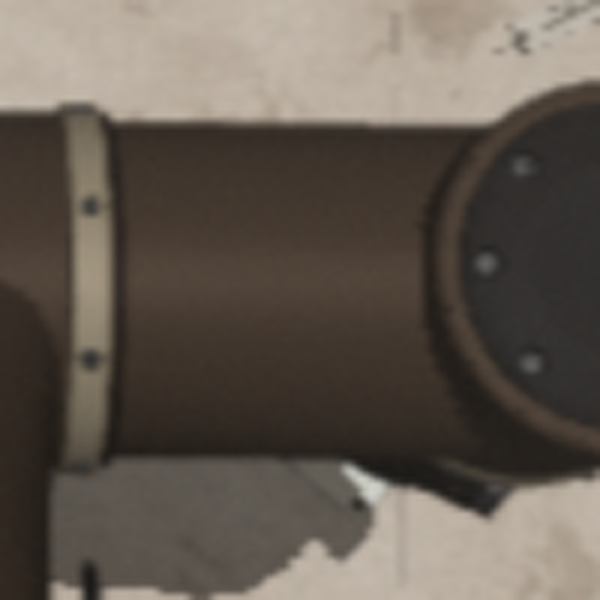

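View pics/scene17c.png

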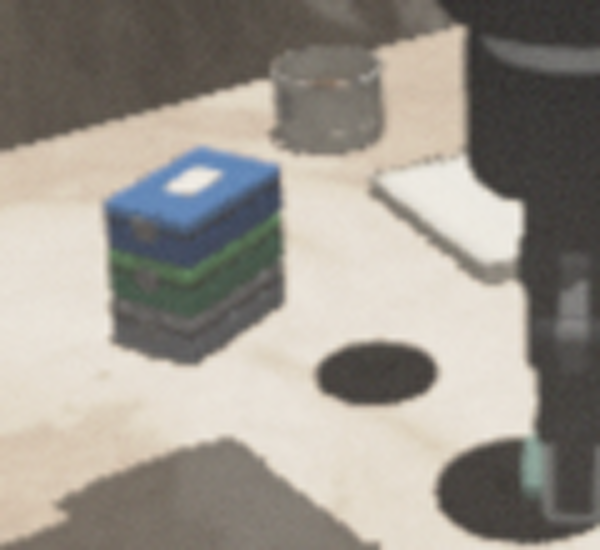

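```bash
python3 -m inch '[[0,0,0,0,0,0,3],[0,0,0,0,0,0,3],[0,0,0,0,0,0,3],[0,0,0,0,0,0,3],[0,0,0,0,0,0,3]]' 40
python3 - <<'E'
from rel import *
I=robot.camera("scene"); save(I,"final",(240,200,360,330),5)
S=lambda u,v:(180+(u-2)/5,150+(v-2)/5)
# column in scene17c: visible corners of blue top, green and grey
def one(o,z):
    f=lambda v:np.concatenate([proj("scene",box(v[:2],np.radians(22.5),z0=z,z1=z+.028)[i])[0]-q for i,q in o]); k=least_squares(f,(.5,.2)); return k.x.round(4),k.fun.round(1)
print("blue",one([(7,S(105,205)),(6,S(185,232)),(5,S(282,162))],.056))
print("green",one([(7,S(108,256)),(6,S(186,283)),(5,S(284,212))],.028))
print("grey",one([(3,S(112,342)),(2,S(192,365)),(1,S(284,300))],0))
m=robot.cut_out("scene","vial_small")
s=robot.state();print(s["time"],np.abs(s["dq"]).max(),s["gripper_width"],s["wrist_force"],s["ee_pos"])
E
```

```text
time: 24.5
ee_pos: [0.4315, -0.1936, 0.099]
eef_rot: [[0.66, 0.752, -0.0], [0.752, -0.66, 0.0], [-0.0, -0.0, -1.0]]
wrist_force: [-0.7, -0.3, 0.1]
gripper_width: 0.408
blue (array([0.5027, 0.2053]), array([-0.9, -0. ,  0.6, -1. ,  0.4,  1. ]))
green (array([0.5004, 0.2039]), array([-1. , -0.1,  0.8, -0.8,  0.2,  0.9]))
grey (array([0.5032, 0.214 ]), array([-0.5, -0.2,  0.3,  0.1,  0.3,  0. ]))
24.6 0.12244960575241508 0.4036898734000953 [-0.08479444 -0.72206989 -0.09419076] [ 0.43150212 -0.19361744  0.09900372]
```

View pics/final.png

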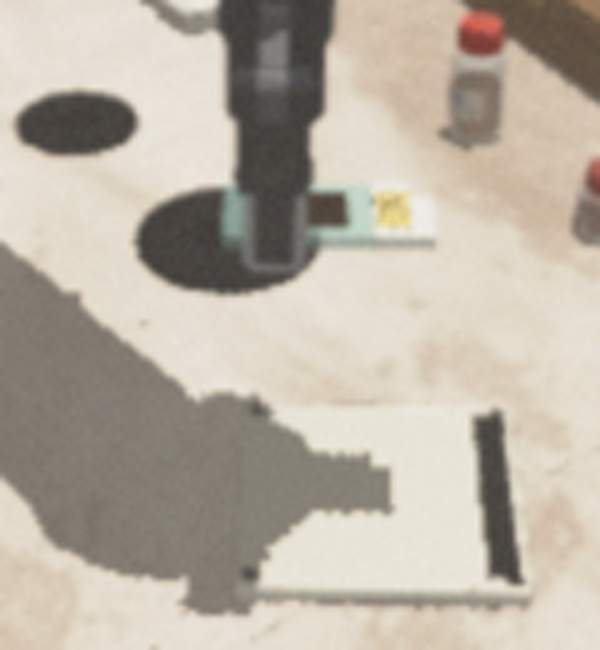

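The scene-only corner estimates put the grey case about 1 cm from the upper two, but those corners are poor in depth. I'll check the column in the top view before handing in.

Run:
```python
from h import *
a=snap("top","top18",(150,200,250,280),8);b=snap("scene","scene18",(195,175,245,225),14)
```

```text
(no output)
```

View pics/top18.png

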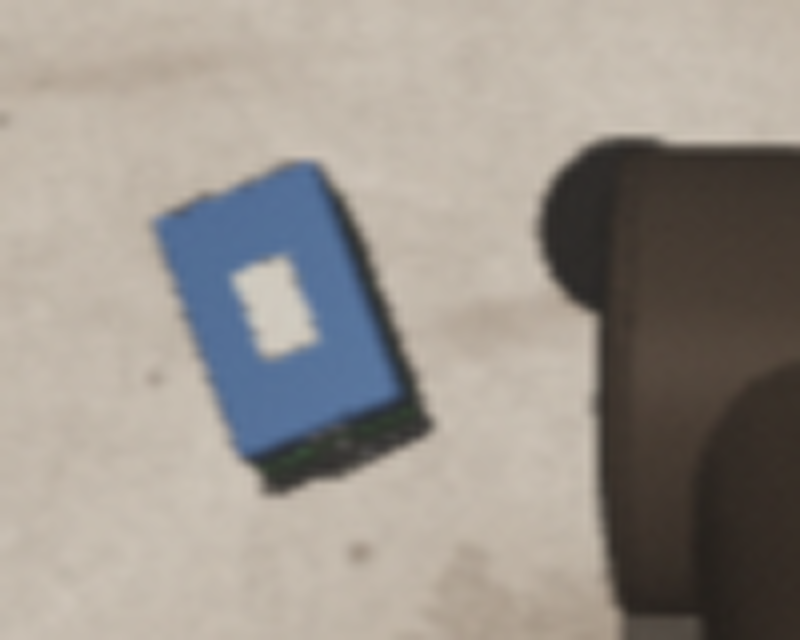

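View pics/scene18.png

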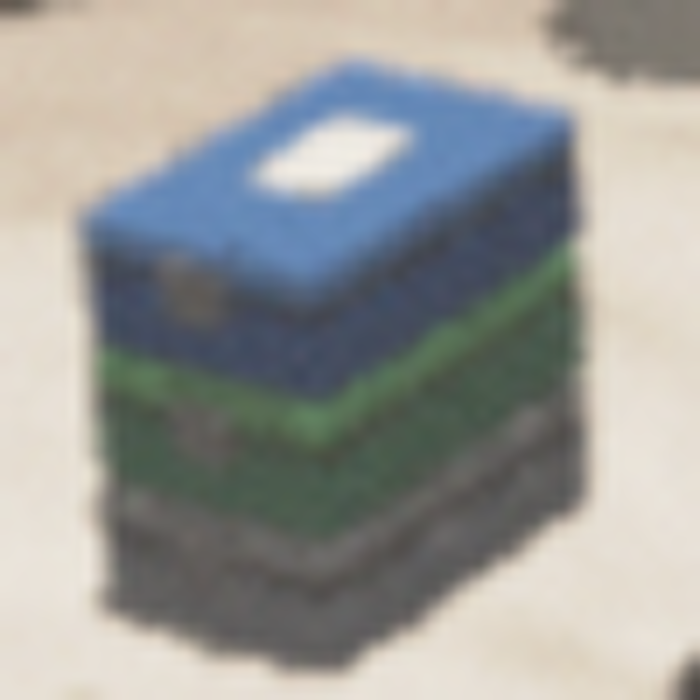

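Run:
```python
from h import *
from scipy.optimize import least_squares
T=lambda u,v:(150+(u-3.5)/8,200+(v-3.5)/8); S=lambda u,v:(195+(u-6.5)/14,175+(v-6.5)/14)
# predicted gap for an aligned column
for n,sc in(("top",8),("scene",14)):
    B=np.array(proj(n,box((.5013,.2045),np.radians(22.3),z0=0,z1=.084)))
    print(n,"bottom-top corner px*scale",((B[:4]-B[4:])*sc).round(0).tolist())
print("seen top: (-1,1)",(270-245,493-460),"(-1,-1)",(432-405,425-395))
# solve each independently, yaw free, top cam
f=lambda v:np.concatenate([proj("top",box(v[:2],v[2],z0=.056,z1=.084)[i])[0]-q for i,q in((4,T(158,222)),(5,T(318,163)),(6,T(405,395)),(7,T(245,460)))][0:4])
def fb(v):
    B=box(v[:2],v[2],z0=.056,z1=.084); o=((4,T(158,222)),(5,T(318,163)),(6,T(405,395)),(7,T(245,460)))
    return np.concatenate([proj("top",B[i])[0]-q for i,q in o])
k=least_squares(fb,(.5,.2,.39));print("blue top",k.x.round(4),np.degrees(k.x[2]).round(1),k.fun.round(1))
```

```text
top bottom-top corner px*scale [[48.0, 39.0], [37.0, 43.0], [32.0, 27.0], [43.0, 23.0]]
scene bottom-top corner px*scale [[33.0, 383.0], [26.0, 389.0], [37.0, 407.0], [45.0, 400.0]]
seen top: (-1,1) (25, 33) (-1,-1) (27, 30)
blue top [0.5033 0.2026 0.3861] 22.1 [-0.5 -0.2  0.1 -0.8  0.6  0.5 -0.2  0.5]
```

```bash
python3 -c "
from plant import robot
print(robot.sign_off())"
```

```text
the job is handed in; nothing more can be done
None
```

I put the green and then the blue case on the grey one, gripped the slide by its clear half, and handed in at about 24.7 s while still holding it over the tile. No verdict came back, so these are my own last checks:

- **Column:** it is three high and let go. Both cameras put blue about 4–5 mm off grey, inside the 10 mm limit. One rougher scene-only estimate put grey about 10 mm off green; I blamed its poor depth and left the column alone. Blue's yaw is 22.1° against about 22° for grey.
- **Slide on the pedestal:** it was still lying there after both cases were stacked. The notch showed its frosted end pointing far left, away from the arm.
- **Slide in the gripper:** the grasp is about 18 mm toward the clear end from the slide's middle. The slide looks level and label up, at about z = 0.13 m by estimate. The label is about 4–5 mm from the tile centre, and the frosted end is within about 1° of the bar's direction. The arm was still.
- **Bystanders:** nothing was touched on any path. The small vial and the jar stand in the last pictures; the tall vial was out of those crops, but it stood in its place in the picture taken after the slide was lifted.

**Arm height reading:** the reported tool height was about 3 cm lower than the camera pictures showed. My first closing on the green case missed above it for that reason. I then set heights from the pictures and from the force at contact.

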